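Close the mould press evenly

TASK

Take the wing-nut wrench from its wooden board and tighten the four wing nuts of the mould press clockwise, only with the wrench and in cross order (after a nut, do the one diagonally opposite, then the other diagonal): first bring all four about half way, until their wings stand on the diagonal, then go round again in cross order and turn each up to its stop. Stand the wrench upright on the board again and let go, and leave the other things on the bench where they are.

Things in the scene. Friction and masses are not known exactly. Their poses are not given: they have to be found in the camera images.
- press: Mould press, fixed: blue base 140 x 140 mm, dark steel cover plate 130 x 130 mm, its flat top 56 mm above the bench. Origin: centre of the underside; x, y along its edges, z up; its x is within 0.5 rad of the robot's x (straight ahead). Four wing nuts stand on the plate at (+-42, +-42) mm; at its centre is a flat boss 22 mm wide, 6 mm high.
- nut_a_top (a point): Wing nut at the +x +y corner of the press. Point: on its axis at the top of the wings, 22 mm above the cover plate. Brass; two upright wings in one line along this point's y axis, 43 mm tip to tip, 6 mm thick, round top edge, from 3 mm above the plate to 22 mm; hub 8 mm in diameter, domed. The point's frame turns with the nut. Opposite nuts are a and c, b and d.
- nut_a (a joint): Turning angle of the wing nut at the +x +y corner, rad; grows as it is turned clockwise seen from above (tightened). 0: wings along the press's y axis. 1.571: hard stop, fully tight, wings along the press's x axis; 0.785: half way, wings on the diagonal. Starts loose, 0 to 0.25. Dry friction of about 0.1 N m holds it where it is left.
- nut_b_top (a point): Wing nut at the +x -y corner of the press. Point: on its axis at the top of the wings, 22 mm above the cover plate. Brass; two upright wings in one line along this point's y axis, 43 mm tip to tip, 6 mm thick, round top edge, from 3 mm above the plate to 22 mm; hub 8 mm in diameter, domed. The point's frame turns with the nut. Opposite nuts are a and c, b and d.
- nut_b (a joint): Turning angle of the wing nut at the +x -y corner, rad; grows as it is turned clockwise seen from above (tightened). 0: wings along the press's y axis. 1.571: hard stop, fully tight, wings along the press's x axis; 0.785: half way, wings on the diagonal. Starts loose, 0 to 0.25. Dry friction of about 0.1 N m holds it where it is left.
- nut_c_top (a point): Wing nut at the -x -y corner of the press. Point: on its axis at the top of the wings, 22 mm above the cover plate. Brass; two upright wings in one line along this point's y axis, 43 mm tip to tip, 6 mm thick, round top edge, from 3 mm above the plate to 22 mm; hub 8 mm in diameter, domed. The point's frame turns with the nut. Opposite nuts are a and c, b and d.
- nut_c (a joint): Turning angle of the wing nut at the -x -y corner, rad; grows as it is turned clockwise seen from above (tightened). 0: wings along the press's y axis. 1.571: hard stop, fully tight, wings along the press's x axis; 0.785: half way, wings on the diagonal. Starts loose, 0 to 0.25. Dry friction of about 0.1 N m holds it where it is left.
- nut_d_top (a point): Wing nut at the -x +y corner of the press. Point: on its axis at the top of the wings, 22 mm above the cover plate. Brass; two upright wings in one line along this point's y axis, 43 mm tip to tip, 6 mm thick, round top edge, from 3 mm above the plate to 22 mm; hub 8 mm in diameter, domed. The point's frame turns with the nut. Opposite nuts are a and c, b and d.
- nut_d (a joint): Turning angle of the wing nut at the -x +y corner, rad; grows as it is turned clockwise seen from above (tightened). 0: wings along the press's y axis. 1.571: hard stop, fully tight, wings along the press's x axis; 0.785: half way, wings on the diagonal. Starts loose, 0 to 0.25. Dry friction of about 0.1 N m holds it where it is left.
- wrench_handle (a point): Wing-nut wrench, standing upright and loose on the wooden board; about 250 g, 112 mm tall. Point: centre of its wooden cross handle, 99 mm above the wrench's underside. The handle is a bar 80 mm long (along the point's x axis), 18 mm thick (y), 26 mm high (z, up); below it a round shank 16 mm in diameter. The wrench looks the same after a half turn.
- wrench_foot (a point): Centre of the wrench's underside, axes as wrench_handle. The foot is a steel fork 46 (x) x 42 (y) x 34 mm high with a slot right through along x (along the handle), 14 mm wide, 24 mm deep, open below and at both ends. The slot goes over a nut's wings from above, either way round; being wider than they are, it turns up to about 0.2 rad before it drives the nut.
- board: Flat wooden board 170 (x) x 130 (y) x 12 mm, fixed to the bench, where the wrench stands. Origin: centre of its underside. It lies left or right of the press; the white ceramic slab of the same outline, 22 mm thick, lies on the other side.
- weight_center (a point): Bystander: small loose brass weight, 24 mm in diameter, 18 mm high, on the board's far part; point at its centre.
- bowl: Bystander: loose white bowl, 64 mm wide, 30 mm high, on the ceramic slab; origin at the centre of its underside.
- mandrel: Bystander: loose tapered steel ring mandrel, 200 mm long, 30 mm thick, lying along x beyond the press on the left; origin at the centre of its thick end's face.
- hammer: Bystander: loose hammer lying on the bench beyond the press; origin at its underside.
- jar: Bystander: loose amber glass jar, 56 mm wide, 70 mm high, on the bench beyond the slab or board; origin at the centre of its underside.
Not all that is in view belongs to the job. Leave any blue look-alike of the part that bears wrench_handle alone.

How it is judged:
By the outcome, as a careful person would: the job done as asked, in the order asked, and still so for the second after the job is handed in, with the robot touching nothing.
It also fails if it takes over 72 s, if anything falls off the work surface, if the arm or the gripper's body presses on something with over 40 N, if the wrist force passes 120 N, or if a joint passes its speed limit or range.

ROBOT

A 6-joint arm with a two-finger parallel gripper is mounted at the origin on the work surface. World frame = base frame: x ahead of the robot, y to its left, z up, the work surface at z = 0. Lengths are in m, angles in rad, forces in N, time in s.
With the tool pointing down it reaches from about 0.35 to 0.775 m from the base axis. Payload 5.5 kg.
Tool frame: the origin (TCP) lies between the finger pads; the fingertips stand 22 mm ahead of it and the grasp point (between the pads) lies 3 mm ahead of it; z points along the fingers, y is the direction in which the jaws open and shut (so a half turn about z gives the same grasp; the last joint's range is limited). The gripper opens to 85 mm and grips with 20 to 120 N. Pads are 22 mm wide; open, the fingers measure 114 mm over their backs; the gripper's body (76 mm by 85 mm) begins 54 mm behind the grasp point. The pads swing forward as they close: fully open they stand 13 mm farther back than shut.
Start: joints at [-1.287, 0.313, 0.046, 1.304, 0, 1.431], TCP at [0.236, -0.524, 0.253] pointing down, gripper open.
Joint ranges: [-2.76, 2.76], [-0.86, 1.69], [-1.03, 1.26], [-2.2, 2.34], [-1.47, 1.5], [-3.14, 3.14]. Speed limits (rad/s): [2.57, 2.57, 3.14, 3.14, 3.14, 3.14].

INTERFACE

Orientations are given as a rotation vector (axis times angle).
In Python, from station import env gives the robot as it stands. The module is installed in compiled form; this text tells all that it offers.
- The arm moves only by the tool servo_tool, never from a script. Its argument "rows" is a list of rows, each a list of 5 numbers: the closure, from 0 (fully open) to 1 (shut), then the shift along the tool's x, y, z in mm, then the turn about the tool's z in rad. A call has 1 to 12 rows; each row is the pose to reach, as a shift and turn from the pose commanded when the call began, along the tool's axes at that moment; what a row does not reach only later rows make up. A row lasts 1/10 s, in which the tool goes at most 50 mm and 8.59 degrees, less where a joint would pass 70% of its speed; a pose out of reach is approached as far as the arm can. A call with a gripper value outside its range is refused whole. The fingers move at their own pace and stop on an object; "newtons" is the grip in N (left out, the last holds). Time passes only in rows, so rows that repeat a pose let the fingers close. It gives the time, the measured TCP pose, the force and the opening at its end, in the units of the state.
- env.get_state(): the state, without advancing time (a new reading comes with each control period).
- env.snapshot(name): name is "scene" or "top" or "wrist"; returns the picture (480x640x3 uint8, red, green, blue); there is no depth.
- env.camera_params(name): a dict with "camera_matrix" (3x3 intrinsics, pixels), "R" (3x3) and "t" (3): a world point X has camera coordinates R X + t; the wrist camera has in their place "hand_eye" (4x4, takes a point from camera to tool coordinates, whose origin is the TCP and whose axes are the flange's). Camera axes: x right, y down, z forward; pixel columns grow to the right and rows downward; lengths in m; the calibration is good to about 2 mm. A picture is of the moment at which its call begins: read the wrist's pose just before it. camera_params takes no time and is no camera call.
- env.hand_in(): hands the job in, once; it reports no verdict.
The state is a dict: "time_s": time; "joint_pos": joint angles; "dq": joint speeds; "effort": joint torques, N m; "position": TCP position; "tool_rot": TCP orientation; "contact_force": force on the tool from outside, world axes, zero at the start; "ft_torque": the same for the moment, N m; "opening": finger opening in m.
Only numpy, scipy, OpenCV 4.12 (cv2) and the standard library are available. Lean on these libraries where they do the work, as an engineer would, in place of code of your own. Each camera call takes 0.05 s, during which the arm holds its last target.

## Working session

There is one attempt and no reset: what is moved stays moved. The work goes in short steps, Python scripts to look and compute and a tool call to move; the robot and the scene stay as the last step left them, time stands still between calls to the robot, and variables do not carry over. Pictures are saved under pics/ and viewed, and the job is handed in when it is done.

Besides the shell and the picture viewer there is one more tool, called after "Request:" as name(argument=value, ...) on one line, values as JSON. servo_tool: Moves the arm, as the interface text tells. Its arguments: {"type":"object","properties":{"rows":{"type":"array"},"newtons":{"type":"number"}},"required":["rows"]}

```bash
mkdir -p pics; python3 - <<'E'
from station import env
import cv2,numpy as np
s=env.get_state(); print(s)
for n in ["scene","top","wrist"]:
    im=env.snapshot(n); cv2.imwrite(f"pics/{n}0.png",im[:,:,::-1])
    print(n,env.camera_params(n))
E
```

```text
{'time_s': 0.0, 'joint_pos': array([-1.28658954e+00,  3.13996324e-01,  4.50043487e-02,  1.30361111e+00,
       -1.58298638e-05,  1.43121686e+00]), 'dq': array([-0.00042712, -0.00041879,  0.00171861, -0.00054339,  0.00256473,
        0.00058328]), 'effort': array([-1.28305011e-03, -4.80622315e+01,  2.98537624e+01,  1.94636313e-02,
       -6.16889452e-05,  6.14057285e-06]), 'position': array([ 0.23631482, -0.52368518,  0.25242154]), 'tool_rot': array([-3.06956880e+00, -6.60332971e-01,  2.29719259e-04]), 'contact_force': array([0.01853224, 0.12392263, 0.2242575 ]), 'ft_torque': array([ 0.00715857, -0.00138819,  0.02111495]), 'opening': 0.08516152387806773}
scene {'camera_matrix': array([[477.12716299,   0.        , 318.34609996],
       [  0.        , 477.12716299, 228.77509646],
       [  0.        ,   0.        ,   1.        ]]), 'R': array([[-0.84719901,  0.530779  ,  0.02296721],
       [ 0.29797238,  0.51050835, -0.80659388],
       [-0.43984805, -0.67650194, -0.59065965]]), 't': array([ 0.46671752, -0.08419156,  1.14500703])}
top {'camera_matrix': array([[581.59078779,   0.       
[... 158 characters left out ...]
6, -0.01125325],
       [-0.99921249, -0.01591549, -0.03634692],
       [ 0.03616067,  0.01183809, -0.99927587]]), 't': array([-0.00852039,  0.55094343,  1.35197436])}
wrist {'camera_matrix': array([[331.47068988,   0.        , 318.66777946],
       [  0.        , 331.47068988, 238.09014651],
       [  0.        ,   0.        ,   1.        ]]), 'hand_eye': array([[-1.46663872e-04, -9.65976953e-01, -2.58628120e-01,
         6.47092651e-02],
       [ 9.99999032e-01,  2.16176254e-04, -1.37450254e-03,
         4.65549766e-04],
       [ 1.38364704e-03, -2.58628071e-01,  9.65975986e-01,
        -1.21016378e-01],
       [ 0.00000000e+00,  0.00000000e+00,  0.00000000e+00,
         1.00000000e+00]])}
```

View pics/top0.png

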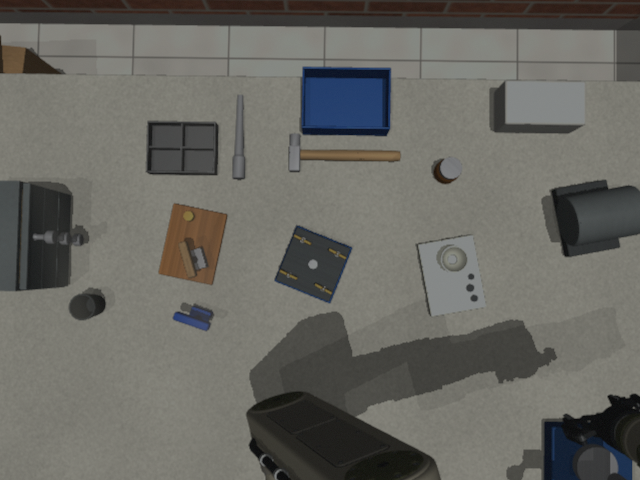

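View pics/scene0.png

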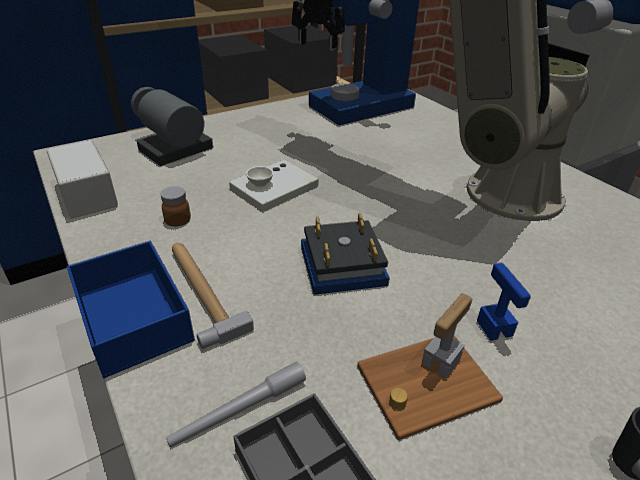

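View pics/wrist0.png

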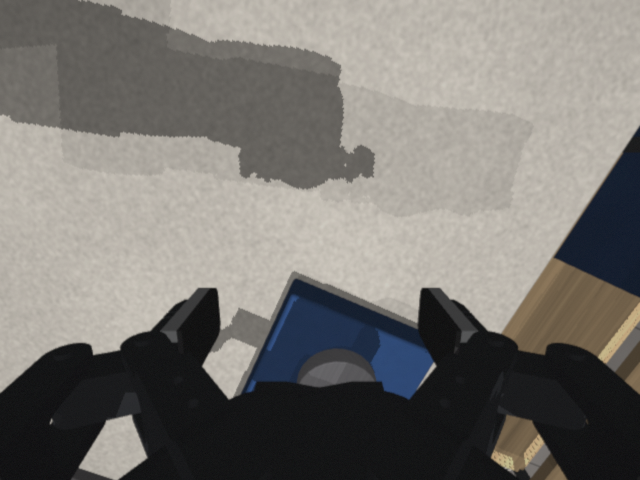

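```bash
python3 - <<'E'
import cv2,numpy as np
im=cv2.imread("pics/top0.png")
a=cv2.resize(im[215:310,265:360],None,fx=6,fy=6,interpolation=cv2.INTER_CUBIC)
b=cv2.resize(im[195:290,150:235],None,fx=6,fy=6,interpolation=cv2.INTER_CUBIC)
cv2.imwrite("pics/a.png",a);cv2.imwrite("pics/b.png",b)
E
```

```text
(no output)
```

View pics/a.png

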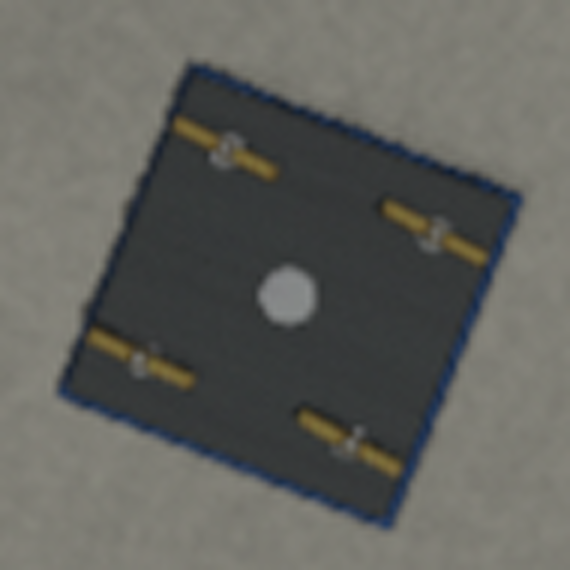

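View pics/b.png

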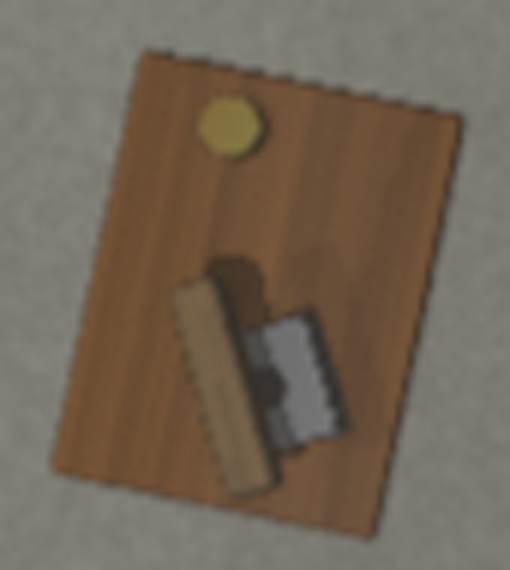

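```bash
cat > h.py <<'E'
from station import env
import cv2,numpy as np
from scipy.spatial.transform import Rotation as Ro
def cam(n,state=None):
    p=env.camera_params(n);K=p["camera_matrix"]
    if n!="wrist": return K,p["R"],p["t"]
    T=np.eye(4);T[:3,:3]=Ro.from_rotvec(state["tool_rot"]).as_matrix();T[:3,3]=state["position"]
    M=np.linalg.inv(T@p["hand_eye"]);return K,M[:3,:3],M[:3,3]
def ray(px,c,z):
    K,R,t=c;px=np.atleast_2d(px).astype(float)
    d=np.c_[px,np.ones(len(px))]@np.linalg.inv(K).T@R; o=-R.T@t
    return o+d*((z-o[2])/d[:,2])[:,None]
def proj(X,c):
    K,R,t=c;q=(np.atleast_2d(X)@R.T+t)@K.T;return q[:,:2]/q[:,2:]
def yaw(s):
    x=Ro.from_rotvec(s["tool_rot"]).as_matrix()[:,0];return np.arctan2(x[1],x[0])
E
python3 - <<'E'
from h import *
im=cv2.imread("pics/top0.png");c=cam("top")
hsv=cv2.cvtColor(im,cv2.COLOR_BGR2HSV)
# nuts
box=np.zeros(im.shape[:2],np.uint8);box[215:310,265:360]=1
m=((hsv[:,:,0]>14)&(hsv[:,:,0]<32)&(hsv[:,:,1]>110)&(hsv[:,:,2]>80)).astype(np.uint8)*box
m=cv2.morphologyEx(m,cv2.MORPH_CLOSE,np.ones((5,5),np.uint8))
N=[]
for k in cv2.findContours(m,0,2)[0]:
    if cv2.contourArea(k)<15: continue
    r=cv2.minAreaRect(k);ctr=ray(r[0],c,.076)[0];bp=ray(cv2.boxPoints(r),c,.076)[:,:2]
    e=[bp[1]-bp[0],bp[2]-bp[1]];e=max(e,key=np.linalg.norm)
    N.append(ctr);print("nut",np.array(r[0]).round(1),ctr.round(4),"ang",np.arctan(e[1]/e[0]).round(3),np.linalg.norm(e).round(4))
print("centre",np.mean(N,0))
# boss
m=((hsv[:,:,1]<60)&(hsv[:,:,2]>110)).astype(np.uint8);m2=np.zeros_like(m);m2[255:273,304:322]=m[255:273,304:322]
k=max(cv2.findContours(m2,0,2)[0],key=cv2.contourArea);print("boss",ray(cv2.minEnclosingCircle(k)[0],c,.062))
# press plate corners (dark)
m=((hsv[:,:,2]<75)).astype(np.uint8)*box; m=cv2.morphologyEx(m,cv2.MORPH_CLOSE,np.ones((9,9),np.uint8))
k=max(cv2.findContours(m,0,2)[0],key=cv2.contourArea);r=cv2.minAreaRect(k);bp=ray(cv2.boxPoints(r),c,.056)
print("plate",bp.mean(0),[(np.linalg.norm(bp[i]-bp[i-1]).round(4),np.arctan2(*(bp[i]-bp[i-1])[1::-1]).round(3)) for i in range(4)])
# handle: from zoom view corners (crop 150,195 x6) 
P=np.array([[172,290],[212,276],[280,480],[236,500]])/6+[150,195]-0.4
q=ray(P,c,.124);print("handle",q.round(4),q.mean(0),np.arctan2(*( q[3]-q[0])[1::-1]))
b=ray(np.array([[145,50],[463,117],[375,540],[52,470]])/6+[150,195]-.4,c,.012);print("board",b.round(3),b.mean(0))
print("weight",ray(np.array([[231,126]])/6+[150,195]-.4,c,.03))
E
```

```text
centre nan
boss [[0.50190097 0.00706959 0.062     ]]
plate [0.50372352 0.00754752 0.056     ] [(np.float64(0.1341), np.float64(1.208)), (np.float64(0.1348), np.float64(-0.363)), (np.float64(0.1345), np.float64(-1.936)), (np.float64(0.1345), np.float64(2.776))]
handle [[0.5423 0.295  0.124 ]
 [0.5475 0.2808 0.124 ]
 [0.4749 0.2546 0.124 ]
 [0.4675 0.2702 0.124 ]] [0.50804946 0.2751417  0.124     ] -2.8210279784957732
board [[0.64  0.336 0.012]
 [0.615 0.211 0.012]
 [0.45  0.241 0.012]
 [0.475 0.368 0.012]] [0.54497524 0.28894037 0.012     ]
weight [[0.60904906 0.29718634 0.03      ]]
  return _methods._mean(a, axis=axis, dtype=dtype,
  ret = ret.dtype.type(ret / rcount)
```

```bash
cat >> h.py <<'E'
def go(p,yw,s=None):
    "shift in tool axes (mm) and turn, from measured pose"
    s=s or env.get_state();R=Ro.from_rotvec(s["tool_rot"]).as_matrix()
    d=R.T@(np.array(p)-s["position"])*1000
    t=-((yw-yaw(s)+np.pi)%(2*np.pi)-np.pi)
    return d.round(1),round(t,3)
E
python3 - <<'E'
from h import *
print(yaw(env.get_state()));print(go([.47,.0,.28],1.9)); print(go([.5,.275,.28],3.46))
E
```

```text
0.4237690618180696
(array([ 428.4, -381.4,  -26.8]), np.float64(-1.476))
(array([ 568.8, -619.8,  -26.4]), np.float64(-3.036))
```

Request:
servo_tool(rows=[[0,36,-32,-5,-0.13],[0,72,-64,-10,-0.26],[0,108,-96,-15,-0.39],[0,144,-128,-20,-0.52],[0,180,-160,-25,-0.65],[0,216,-192,-27,-0.78],[0,252,-224,-27,-0.91],[0,288,-256,-27,-1.04],[0,324,-288,-27,-1.17],[0,360,-320,-27,-1.3],[0,396,-352,-27,-1.4],[0,428,-381,-27,-1.476]], newtons=50)

```text
time_s: 1.35
position: [0.4703, 0.0014, 0.2802]
tool_rot: [1.822, 2.559, 0.0]
contact_force: [0.8, -0.4, -0.2]
opening: 0.0856
```

Request:
servo_tool(rows=[[0,0,0,0,0],[0,0,0,0,0]])

```text
time_s: 1.55
position: [0.4699, 0.0002, 0.2799]
tool_rot: [-1.824, -2.557, 0.001]
contact_force: [-0.1, -0.6, -0.1]
opening: 0.0855
```

```bash
python3 - <<'E'
from h import *
s=env.get_state();im=env.snapshot("wrist");cv2.imwrite("pics/w1.png",im[:,:,::-1]);np.save("w1.npy",s,allow_pickle=True)
print(s["time_s"],s["position"],yaw(s),np.abs(s["dq"]).max())
print(proj([[.502,.007,.062]],cam("wrist",s)))
E
```

```text
1.55 [4.69851249e-01 2.41624304e-04 2.79900014e-01] 1.9024373060232094 0.04750166092514424
[[350.75523483 218.27429594]]
```

View pics/w1.png

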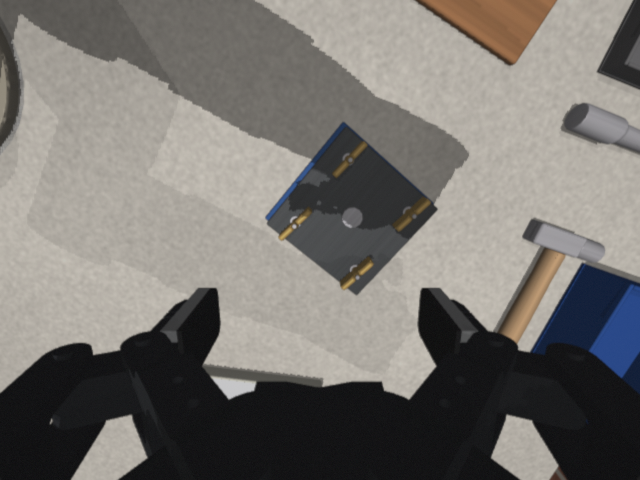

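```bash
python3 - <<'E'
from h import *
s=np.load("w1.npy",allow_pickle=True).item()
for n,f,z,bx in(("wrist","pics/w1.png",.074,(110,300,250,450)),("top","pics/top0.png",.076,(215,310,265,360))):
    im=cv2.imread(f);c=cam(n,s);hsv=cv2.cvtColor(im,cv2.COLOR_BGR2HSV).astype(int)
    m=np.zeros(im.shape[:2],np.uint8);a,b,d,e=bx
    m[a:b,d:e]=((hsv[:,:,0]>12)&(hsv[:,:,0]<32)&(hsv[:,:,1]>90))[a:b,d:e]
    m=cv2.morphologyEx(m,cv2.MORPH_CLOSE,np.ones((7,7),np.uint8))
    ths=[];C=[]
    for k in cv2.findContours(m,0,2)[0]:
        if cv2.contourArea(k)<20: continue
        r=cv2.minAreaRect(k);ct=ray(r[0],c,z)[0];bp=ray(cv2.boxPoints(r),c,z)[:,:2]
        e=max([bp[1]-bp[0],bp[2]-bp[1]],key=np.linalg.norm)
        C.append(ct);print(n,np.round(r[0],1),ct.round(4),(np.arctan2(e[1],e[0])%np.pi).round(3),np.linalg.norm(e).round(3))
    C=np.array(C);print(len(C),C.mean(0))
    im2=cv2.imread(f)
    if n=="wrist":
        cv2.imwrite("pics/w1z.png",cv2.resize(im2[110:300,250:450],None,fx=4,fy=4))
E
```

```text
wrist [355.9 273. ] [ 0.5257 -0.0442  0.074 ] 1.088 0.043
wrist [294.7 223.7] [ 0.4485 -0.0147  0.074 ] 1.086 0.044
wrist [411.1 213.4] [0.5554 0.0332 0.074 ] 1.103 0.042
wrist [348.9 158.9] [0.4782 0.0627 0.074 ] 1.141 0.042
4 [0.50196002 0.00927012 0.074     ]
top [288.1 274.3] [0.4778 0.0603 0.076 ] 1.156 0.041
1 [0.47782652 0.06028456 0.076     ]
```

View pics/w1z.png

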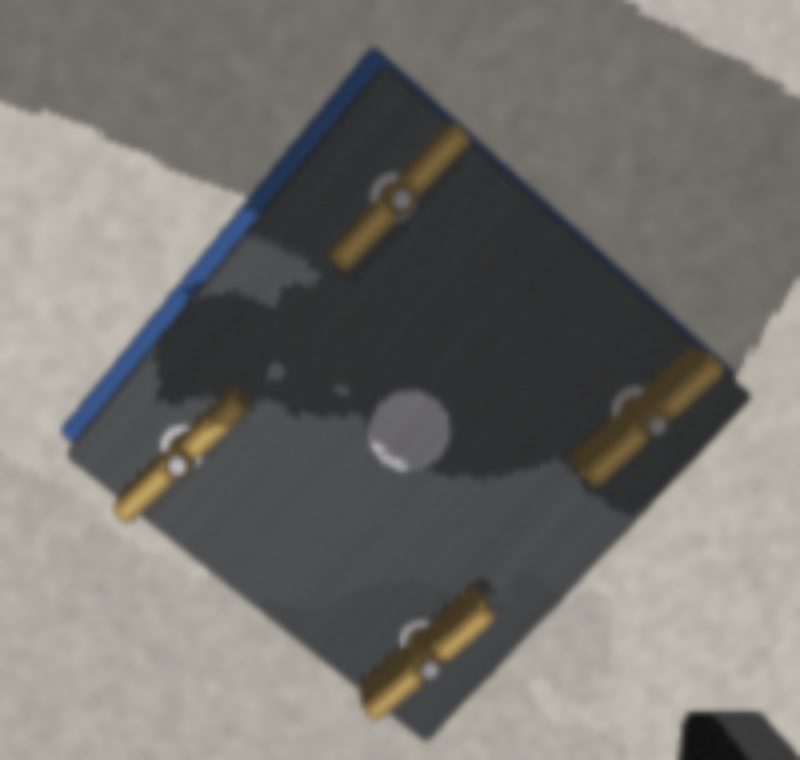

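```bash
python3 - <<'E'
from h import *
print(go([.508,.275,.25],3.46))
print(ray([[351.9,217.4]],cam("wrist",np.load("w1.npy",allow_pickle=True).item()),.062))
E
```

```text
(array([248.4, 125.6,  29.8]), np.float64(-1.56))
[[0.50280279 0.00825673 0.062     ]]
```

Request:
servo_tool(rows=[[0,25,12,0,-0.14],[0,60,30,0,-0.28],[0,95,48,0,-0.42],[0,130,66,0,-0.56],[0,165,84,0,-0.7],[0,195,99,0,-0.84],[0,225,114,10,-0.98],[0,248,126,20,-1.12],[0,248,126,30,-1.26],[0,248,126,30,-1.4],[0,248,126,30,-1.54],[0,248,126,30,-1.56]])

```text
time_s: 2.8
position: [0.5095, 0.2727, 0.25]
tool_rot: [0.495, -3.102, 0.001]
contact_force: [-0.2, -0.1, 0.3]
opening: 0.0855
```

```bash
python3 - <<'E'
from h import *
s=env.get_state();im=env.snapshot("wrist");cv2.imwrite("pics/w2.png",im[:,:,::-1]);np.save("w2.npy",s,allow_pickle=True)
print(s["time_s"],s["position"],yaw(s),s["joint_pos"])
E
```

```text
2.8 [0.5094867  0.27274167 0.25003814] -2.8250958519675606 [ 3.52809510e-01  3.20352289e-01  4.80510462e-02  1.29919816e+00
 -3.71986001e-04  3.63127026e-02]
```

View pics/w2.png

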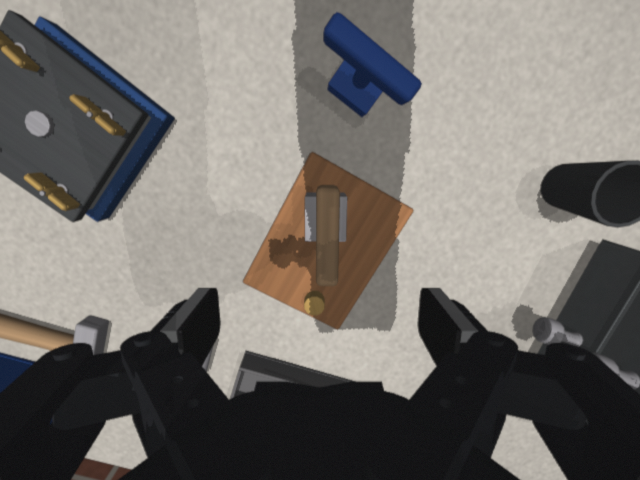

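```bash
python3 - <<'E'
from h import *
s=np.load("w2.npy",allow_pickle=True).item();c=cam("wrist",s)
im=cv2.imread("pics/w2.png");cv2.imwrite("pics/w2z.png",cv2.resize(im[140:340,230:430],None,fx=4,fy=4))
q=ray([[328,187],[328,285]],c,.124);print(q,q.mean(0),np.linalg.norm(q[1]-q[0]))
p=q.mean(0);p[2]=.114
print(go(p,yaw(s)), np.arctan2(*(q[1]-q[0])[1::-1]))
R=Ro.from_rotvec(s["tool_rot"]).as_matrix()
w=ray([[315,303]],c,.03)[0];print("weight",w)
b=ray([[313,152],[412,210],[338,328],[244,281]],c,.012);print("board",b.round(4),b.mean(0))
E
```

```text
[[0.47034372 0.26694485 0.124     ]
 [0.54440352 0.29178417 0.124     ]] [0.50737362 0.27936451 0.124     ] 0.078114306340349
(array([ -0. ,   6.9, 136.2]), np.float64(-0.002)) 0.3236052801362065
weight [0.60655379 0.30001476 0.03      ]
board [[0.4511 0.2472 0.012 ]
 [0.476  0.3693 0.012 ]
 [0.6377 0.3392 0.012 ]
 [0.614  0.2156 0.012 ]] [0.54471678 0.29283313 0.012     ]
```

View pics/w2z.png

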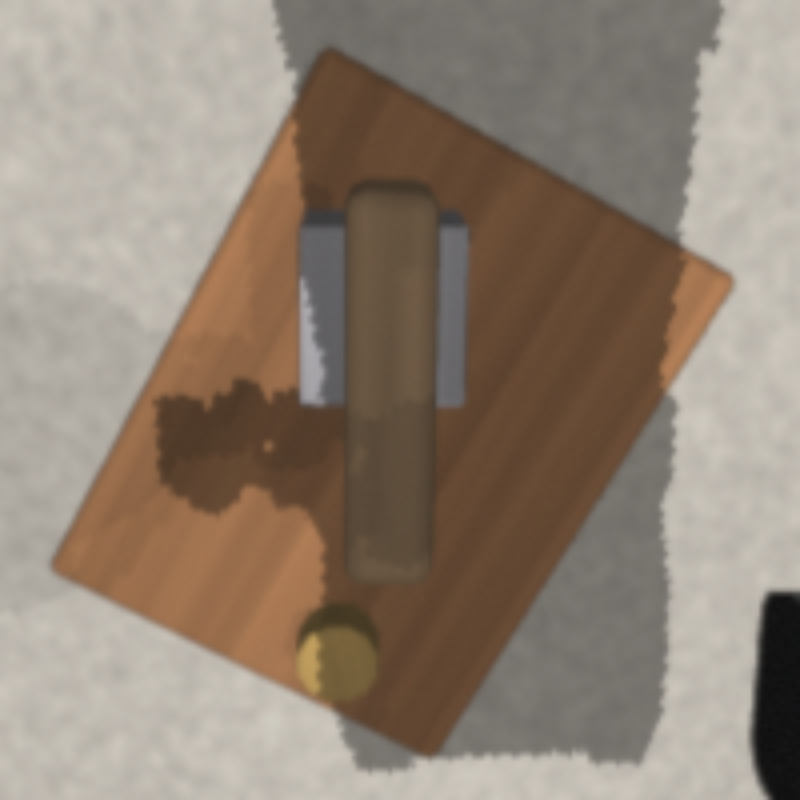

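Request:
servo_tool(rows=[[0,0,3,30,0],[0,0,3,60,0],[0,0,3,60,0]])

```text
time_s: 3.15
position: [0.5059, 0.2755, 0.1865]
tool_rot: [0.49, -3.096, 0.003]
contact_force: [-0.2, -0.1, -0.3]
opening: 0.0853
```

```bash
python3 - <<'E'
from h import *
s=env.get_state();im=env.snapshot("wrist");cv2.imwrite("pics/w3.png",im[:,:,::-1]);np.save("w3.npy",s,allow_pickle=True)
print(s["time_s"],s["position"],yaw(s),s["joint_pos"])
print(proj([[.507,.279,.124],[.508,.275,.124]],cam("wrist",s)))
E
```

```text
3.15 [0.50589612 0.27546129 0.18645459] -2.8275524266610312 [ 3.59377074e-01  3.47920920e-01 -7.02645555e-02  1.16005550e+00
 -1.99340316e-04  4.53355959e-02]
[[324.35276979 269.88325491]
 [317.35663865 269.42932338]]
```

View pics/w3.png

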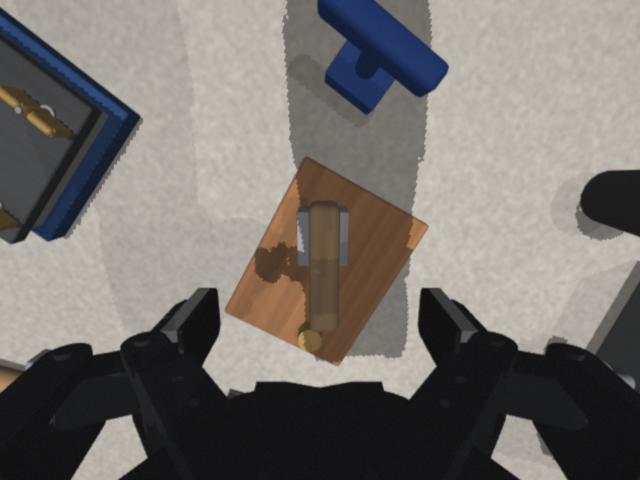

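```bash
python3 - <<'E'
from h import *
s=np.load("w3.npy",allow_pickle=True).item();c=cam("wrist",s)
im=cv2.imread("pics/w3.png");cv2.imwrite("pics/w3z.png",cv2.resize(im[185:345,270:390],None,fx=5,fy=5,interpolation=cv2.INTER_CUBIC)[:600*2])
E
```

```text
(no output)
```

View pics/w3z.png

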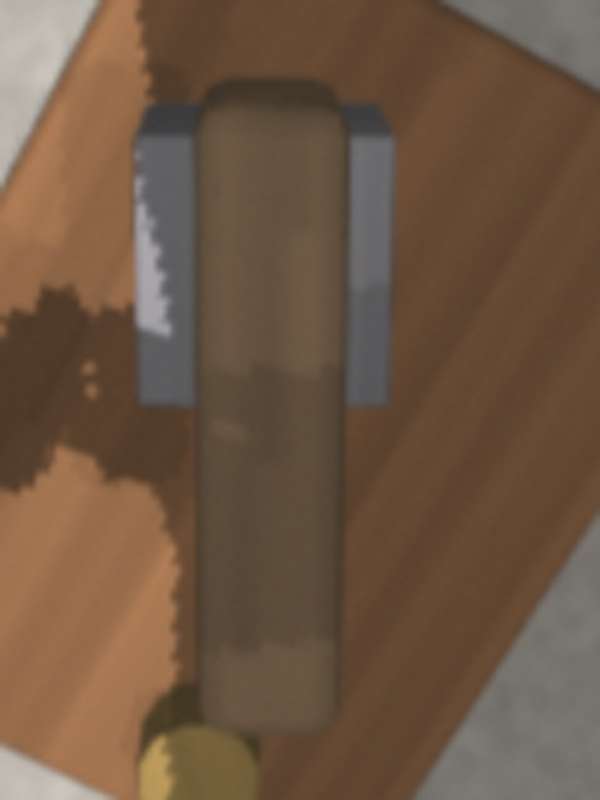

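```bash
python3 - <<'E'
from h import *
s=np.load("w3.npy",allow_pickle=True).item();c=cam("wrist",s)
q=ray([[324.2,205],[323.6,331]],c,.123);print(q,q.mean(0),np.linalg.norm(q[1]-q[0]),np.arctan2(*(q[1]-q[0])[1::-1]))
f=ray([[270+136/5,185+135/5],[270+393/5,185+135/5],[270+387/5,185+405/5],[270+138/5,185+405/5]],c,.046);print(f,f.mean(0))
for p in (q.mean(0),f.mean(0)):
    p=p.copy();p[2]=.114;print(go(p,3.4587,s))
E
```

```text
[[0.47067861 0.2669639  0.123     ]
 [0.54572022 0.29127987 0.123     ]] [0.50819942 0.27912188 0.123     ] 0.07888287718683407 0.3133571946436104
[[0.49368151 0.25317228 0.046     ]
 [0.48098889 0.29229108 0.046     ]
 [0.52438592 0.30641401 0.046     ]
 [0.53720917 0.26687312 0.046     ]] [0.50906637 0.27968762 0.046     ]
(array([-3.9,  2.8, 72.4]), np.float64(-0.003))
(array([-4.9,  3.1, 72.4]), np.float64(-0.003))
```

Request:
servo_tool(rows=[[0,-2,1,25,0],[0,-2,1,50,0],[0,-2,1,70,0],[0,-2,1,76,0],[0,-2,1,76,0],[0,-2,1,76,0]])

```text
time_s: 3.8
position: [0.5108, 0.2792, 0.1161]
tool_rot: [-0.496, 3.1, 0.001]
contact_force: [-0.2, -0.2, 0.6]
opening: 0.0853
```

```bash
python3 - <<'E'
from h import *
s=env.get_state();im=env.snapshot("wrist");cv2.imwrite("pics/w4.png",im[:,:,::-1])
print(s["time_s"],s["position"],yaw(s),go([.5085,.2793,.114],3.456,s))
E
```

```text
3.8 [0.51083131 0.27917536 0.11605423] -2.82413559325963 (array([2.2, 0.8, 2. ]), np.float64(0.003))
```

View pics/w4.png

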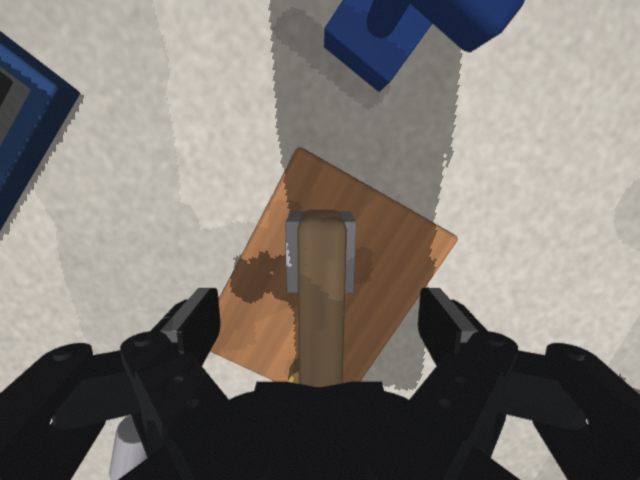

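Request:
servo_tool(rows=[[0,2,1,2,0],[0,2,1,2,0],[0,2,1,2,0]])

```text
time_s: 4.15
position: [0.5075, 0.2794, 0.1126]
tool_rot: [-0.498, 3.101, -0.0]
contact_force: [0.3, 0.2, 0.3]
opening: 0.085
```

Request:
servo_tool(rows=[[1,-1,0,0,0],[1,-1,0,0,0],[1,-1,0,0,0],[1,-1,0,0,0],[1,-1,0,0,0],[1,-1,0,0,0],[1,-1,0,0,0],[1,-1,0,0,0],[1,-1,0,0,0]], newtons=90)

```text
time_s: 5.05
position: [0.5086, 0.2796, 0.1124]
tool_rot: [-0.498, 3.102, -0.0]
contact_force: [1.0, 0.0, 0.9]
opening: 0.0168
```

Request:
servo_tool(rows=[[1,0,0,-25,0],[1,0,0,-60,0],[1,0,0,-95,0],[1,0,0,-95,0]])

```text
time_s: 5.45
position: [0.5106, 0.2806, 0.212]
tool_rot: [-0.497, 3.095, 0.003]
contact_force: [0.9, 0.6, -1.6]
opening: 0.0171
```

```bash
python3 - <<'E'
from h import *
s=env.get_state();print(s["time_s"],s["position"],yaw(s),s["contact_force"],go([.5567,.0327,.2],1.103+np.pi,s))
E
```

```text
5.45 [0.51058167 0.28057186 0.21198944] -2.8232709453106555 [ 0.87341605  0.63220161 -1.58256565] (array([  33.9, -249.9,   11.6]), np.float64(-0.785))
```

Request:
servo_tool(rows=[[1,3,-20,0,-0.08],[1,7,-50,0,-0.18],[1,12,-90,0,-0.3],[1,17,-130,0,-0.42],[1,22,-170,2,-0.54],[1,27,-205,4,-0.66],[1,31,-235,6,-0.76],[1,33,-250,8,-0.785],[1,33,-250,8,-0.785],[1,33,-250,8,-0.785],[1,33,-250,8,-0.785]])

```text
time_s: 6.55
position: [0.5547, 0.0327, 0.1987]
tool_rot: [1.647, -2.674, -0.002]
contact_force: [0.4, -1.2, -2.1]
opening: 0.0169
```

```bash
python3 - <<'E'
from h import *
s=env.get_state();im=env.snapshot("wrist");cv2.imwrite("pics/w5.png",im[:,:,::-1]);np.save("w5.npy",s,allow_pickle=True)
im=env.snapshot("scene");cv2.imwrite("pics/s5.png",cv2.resize(im[150:310,240:440],None,fx=4,fy=3.75)[:,:,::-1])
print(s["time_s"],s["position"],yaw(s),go([.5567,.0327,.2],1.103+np.pi,s),np.abs(s["dq"]).max())
E
```

```text
6.55 [0.5547293  0.03269045 0.19872024] -2.0378445015344107 (array([-0.9, -1.8, -1.3]), np.float64(0.001)) 0.009023916247182264
```

View pics/w5.png

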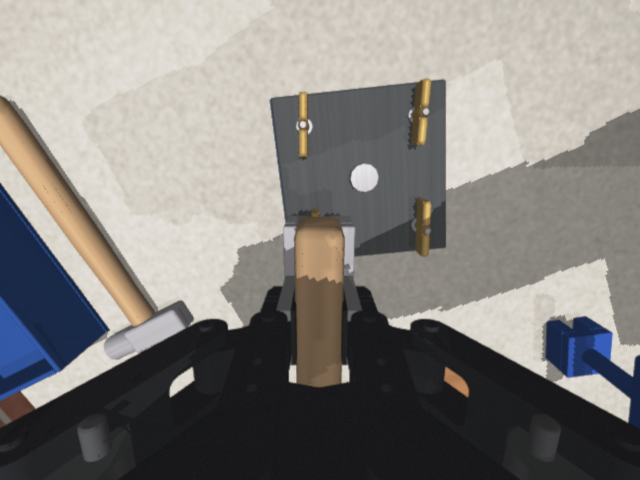

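View pics/s5.png

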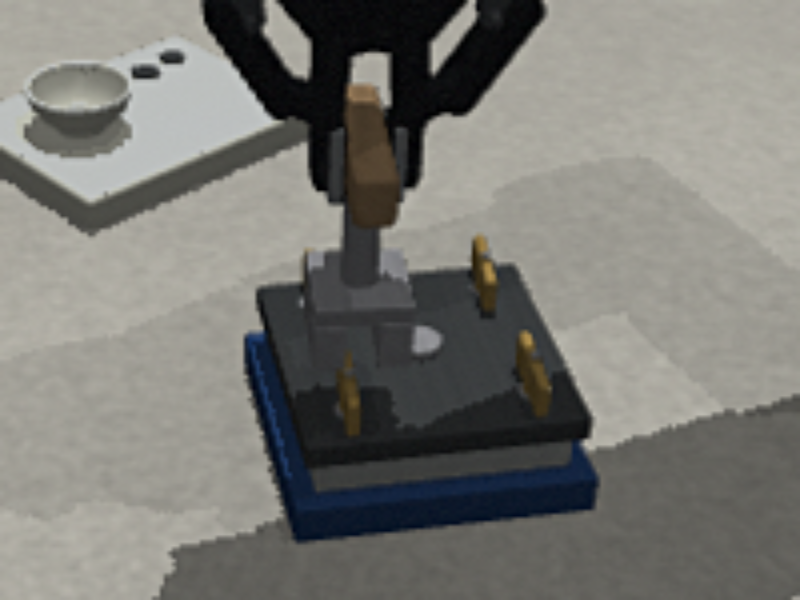

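```bash
python3 - <<'E'
from h import *
s=np.load("w5.npy",allow_pickle=True).item();c=cam("wrist",s);im=cv2.imread("pics/w5.png")
g=im[155:205,340:390].min(2);_,m=cv2.threshold(g,140,255,0);M=cv2.moments(m,True);b=[340+M["m10"]/M["m00"],155+M["m01"]/M["m00"]];print(b,ray([b],c,.062))
hsv=cv2.cvtColor(im,cv2.COLOR_BGR2HSV).astype(int);m=np.zeros(im.shape[:2],np.uint8)
m[70:262,285:445]=((hsv[:,:,0]>12)&(hsv[:,:,0]<32)&(hsv[:,:,1]>90))[70:262,285:445];m[205:,:380]=0
m=cv2.morphologyEx(m,cv2.MORPH_CLOSE,np.ones((7,7),np.uint8))
for k in cv2.findContours(m,0,2)[0]:
    if cv2.contourArea(k)<40: continue
    r=cv2.minAreaRect(k);bp=ray(cv2.boxPoints(r),c,.074)[:,:2];e=max([bp[1]-bp[0],bp[2]-bp[1]],key=np.linalg.norm)
    print(np.round(r[0],1),ray([r[0]],c,.074)[0].round(4),(np.arctan2(e[1],e[0])%np.pi).round(3))
# slot foot ends: tip of nut a wing
print("tip", ray([[315,213]],c,.078))
E
```

```text
[364.1653160453809, 177.2479740680713] [[0.50280451 0.00829341 0.062     ]]
[422.2 227. ] [0.48   0.0606 0.074 ] 1.132
[303. 124.] [ 0.5268 -0.0462  0.074 ] 1.088
[420.  111.3] [ 0.4501 -0.017   0.074 ] 1.073
tip [[0.5476154  0.01347607 0.078     ]]
```

Request:
servo_tool(rows=[[1,-1,-2,8,0],[1,-1,-2,16,0],[1,-1,-2,25,0],[1,-1,-2,33,0],[1,-1,-2,39,0],[1,-1,-2,39,0]])

```text
time_s: 7.25
position: [0.5567, 0.0318, 0.1589]
tool_rot: [1.645, -2.674, -0.002]
contact_force: [-0.6, 0.1, -1.9]
opening: 0.0167
```

```bash
python3 - <<'E'
from h import *
s=env.get_state();im=env.snapshot("scene");cv2.imwrite("pics/s6.png",cv2.resize(im[150:310,240:440],None,fx=4,fy=3.75)[:,:,::-1])
print(s["time_s"],s["position"],yaw(s)%6.283,s["contact_force"],s["ft_torque"],go([.557,.0325,.158],4.2446,s))
E
```

```text
7.25 [0.55667582 0.03184633 0.15888187] 4.244555390043071 [-0.64502408  0.1337389  -1.90926461] [-0.01571683  0.04429598  0.02644268] (array([-0.7,  0. ,  0.9]), np.float64(0.0))
```

View pics/s6.png

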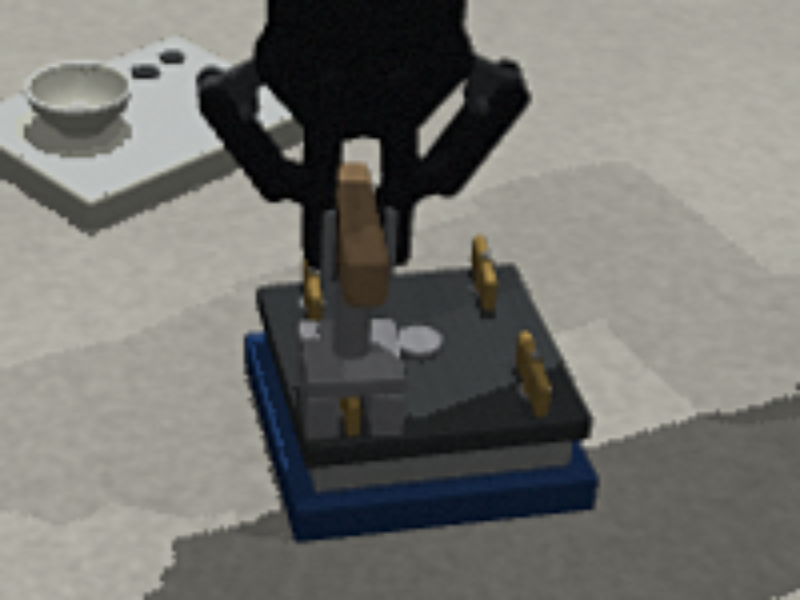

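Request:
servo_tool(rows=[[1,-0.7,0,0,0.12],[1,-0.7,0,0,0.24],[1,-0.7,0,0,0.36],[1,-0.7,0,0,0.48],[1,-0.7,0,0,0.6],[1,-0.7,0,0,0.7],[1,-0.7,0,0,0.78],[1,-0.7,0,0,0.84],[1,-0.7,0,0,0.87],[1,-0.7,0,0,0.87],[1,-0.7,0,0,0.87]])

```text
time_s: 8.4
position: [0.5577, 0.0327, 0.1604]
tool_rot: [0.367, -3.12, -0.001]
contact_force: [-0.3, 1.2, -1.4]
opening: 0.017
```

```bash
python3 - <<'E'
from h import *
s=env.get_state();im=env.snapshot("scene");cv2.imwrite("pics/s7.png",cv2.resize(im[150:310,240:440],None,fx=4,fy=3.75)[:,:,::-1])
print(s["time_s"],s["position"],yaw(s)%6.283,s["contact_force"],s["ft_torque"],go([.557,.0325,.158],3.375,s))
E
```

```text
8.4 [0.55768395 0.03267374 0.16044461] 3.3757009335133072 [-0.33650201  1.21165568 -1.41040371] [0.50380415 0.47612871 0.02065828] (array([ 0.7, -0. ,  2.4]), np.float64(0.001))
```

View pics/s7.png

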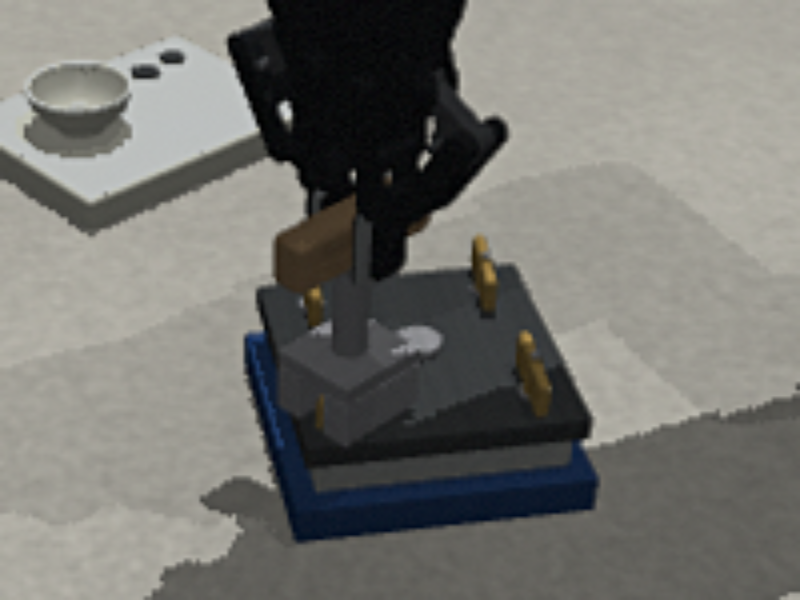

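```bash
cat >> h.py <<'E'
C=np.array([.5028,.0083]);th=-.365
def nut(n):
    o={'a':(1,1),'b':(1,-1),'c':(-1,-1),'d':(-1,1)}[n];o=np.array(o)*.042
    return C+[np.cos(th)*o[0]-np.sin(th)*o[1],np.sin(th)*o[0]+np.cos(th)*o[1]]
E
python3 - <<'E'
from h import *
s=env.get_state();print(go([*nut('c'),.158],1.08+np.pi,s))
E
```

```text
(array([117.4, -22. ,   2.4]), np.float64(-0.846))
```

Request:
servo_tool(rows=[[1,0,0,0,-0.1],[1,0,0,-20,-0.12],[1,0,0,-42,-0.14],[1,25,-5,-44,-0.25],[1,60,-11,-44,-0.38],[1,95,-18,-44,-0.51],[1,117,-22,-44,-0.64],[1,117,-22,-44,-0.77],[1,117,-22,-44,-0.846],[1,117,-22,-44,-0.846],[1,117,-22,-44,-0.846],[1,117,-22,-44,-0.846]])

```text
time_s: 9.65
position: [0.4494, -0.0161, 0.2044]
tool_rot: [-1.613, 2.696, -0.001]
contact_force: [0.6, -0.5, -2.1]
opening: 0.0169
```

```bash
cat > look.py <<'E'
import sys
from h import *
tag,n,yw=sys.argv[1:4]
s=env.get_state()
print(s["time_s"],s["position"].round(4),round(yaw(s)%6.283,3),s["contact_force"].round(1),s["ft_torque"].round(2),go([*nut(n),.158],float(yw),s))
a=env.snapshot("scene")[150:310,240:440,::-1];b=env.snapshot("top")[215:310,265:360,::-1]
cv2.imwrite(f"pics/{tag}.png",np.hstack([cv2.resize(a,(400,380)),cv2.resize(b,(400,380),interpolation=cv2.INTER_CUBIC)]))
if len(sys.argv)>4:
    np.save(f"{tag}.npy",s,allow_pickle=True);cv2.imwrite(f"pics/{tag}w.png",env.snapshot("wrist")[:,:,::-1])
E
python3 look.py l1 c 4.222 w
```

```text
9.65 [ 0.4494 -0.0161  0.2044] 4.22 [ 0.6 -0.5 -2.1] [0.02 0.02 0.04] (array([ 0.2,  0.8, 46.4]), np.float64(-0.002))
```

View pics/l1.png

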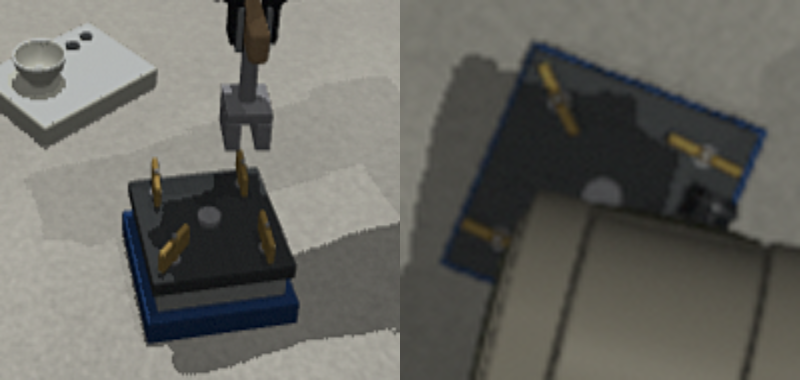

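View pics/l1w.png

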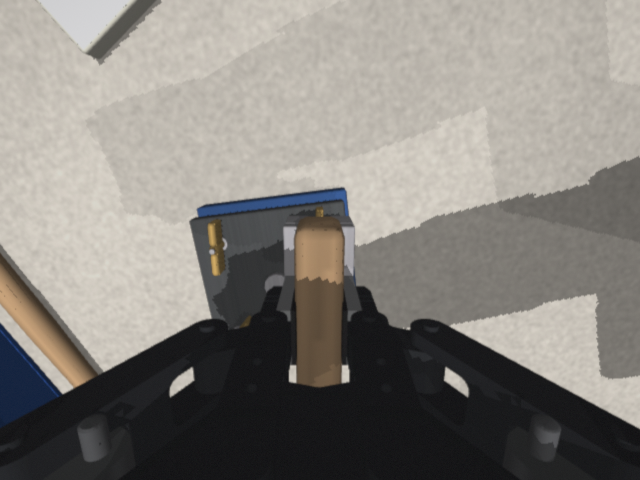

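```bash
cat > ang.py <<'E'
import sys
from h import *
def angs(f):
    im=cv2.imread(f);b=im[:,400:];hsv=cv2.cvtColor(b,cv2.COLOR_BGR2HSV).astype(int)
    m=((hsv[:,:,0]>12)&(hsv[:,:,0]<32)&(hsv[:,:,1]>85)).astype(np.uint8)
    m=cv2.morphologyEx(m,cv2.MORPH_CLOSE,np.ones((21,21),np.uint8));c=cam("top")
    for k in cv2.findContours(m,0,2)[0]:
        if cv2.contourArea(k)<300: continue
        vx,vy,x0,y0=cv2.fitLine(k,2,0,.01,.01).ravel();r=cv2.minAreaRect(k)
        P=np.array([[r[0][0]-20*vx,r[0][1]-20*vy],[r[0][0]+20*vx,r[0][1]+20*vy]])/4+[265,215]
        q=ray(P,c,.076);e=q[1]-q[0];p=q.mean(0)[:2]
        n=min("abcd",key=lambda n:np.linalg.norm(nut(n)-p))
        a=np.arctan2(e[1],e[0]);print(n,p.round(4),"len",max(r[1]),"phi",round(((np.pi/2+th-a+.6)%np.pi)-.6,3))
angs(sys.argv[1])
E
python3 ang.py pics/l1.png
```

```text
d [0.4802 0.0638] len 50.98984146118164 phi -0.005
b [ 0.5201 -0.0683] len 34.51181411743164 phi 0.035
b [ 0.5309 -0.0459] len 38.05148696899414 phi 0.011
a [0.5554 0.0252] len 78.71310424804688 phi 0.777
```

Request:
servo_tool(rows=[[1,0,1,10,0],[1,0,1,20,0],[1,0,1,29,0],[1,0,1,37,0],[1,0,1,44,0],[1,0,1,45,0],[1,0,1,45,0]])

```text
time_s: 10.5
position: [0.4481, -0.0155, 0.159]
tool_rot: [1.614, -2.695, -0.001]
contact_force: [0.3, 0.8, -2.2]
opening: 0.0169
```

Request:
servo_tool(rows=[[1,0,0,0,0.12],[1,0,0,0,0.24],[1,0,0,0,0.36],[1,0,0,0,0.48],[1,0,0,0,0.6],[1,0,0,0,0.7],[1,0,0,0,0.78],[1,0,0,0,0.83],[1,0,0,0,0.865],[1,0,0,0,0.865],[1,0,0,0,0.865]])

```text
time_s: 11.6
position: [0.4485, -0.0155, 0.1597]
tool_rot: [-0.337, 3.123, 0.0]
contact_force: [0.5, 1.0, -2.0]
opening: 0.0169
```

```bash
python3 look.py l2 b 4.2296
```

```text
11.6 [ 0.4485 -0.0155  0.1597] 3.357 [ 0.5  1.  -2. ] [ 0.21 -0.03  0.05] (array([-70.2, -46.5,   1.7]), np.float64(-0.873))
```

View pics/l2.png

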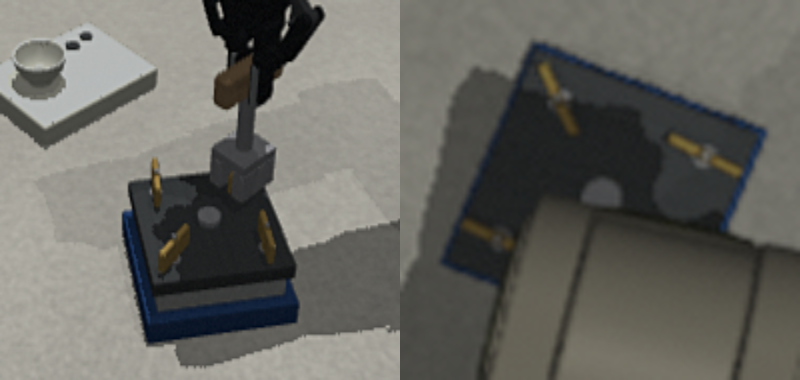

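Next nut b.

Request:
servo_tool(rows=[[1,0,0,0,-0.1],[1,0,0,-20,-0.12],[1,0,0,-42,-0.14],[1,-20,-12,-44,-0.25],[1,-50,-33,-44,-0.38],[1,-70,-46,-44,-0.51],[1,-70,-46,-44,-0.64],[1,-70,-46,-44,-0.77],[1,-70,-46,-44,-0.873],[1,-70,-46,-44,-0.873],[1,-70,-46,-44,-0.873]])

```text
time_s: 12.8
position: [0.5264, -0.0457, 0.2033]
tool_rot: [1.622, -2.691, 0.0]
contact_force: [0.0, -0.0, -1.8]
opening: 0.0167
```

```bash
python3 look.py l3 b 4.2296 w; python3 ang.py pics/l3.png
```

```text
12.8 [ 0.5264 -0.0457  0.2033] 4.226 [ 0.  -0.  -1.8] [-0.02  0.01 -0.  ] (array([-0.1, -0.6, 45.3]), np.float64(-0.003))
d [0.4769 0.0564] len 80.10423278808594 phi 0.048
a [0.5555 0.0249] len 78.84138488769531 phi 0.781
```

View pics/l3.png

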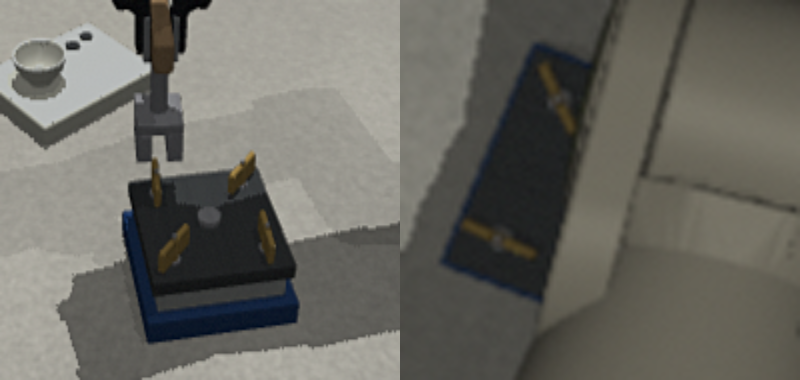

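View pics/l3w.png

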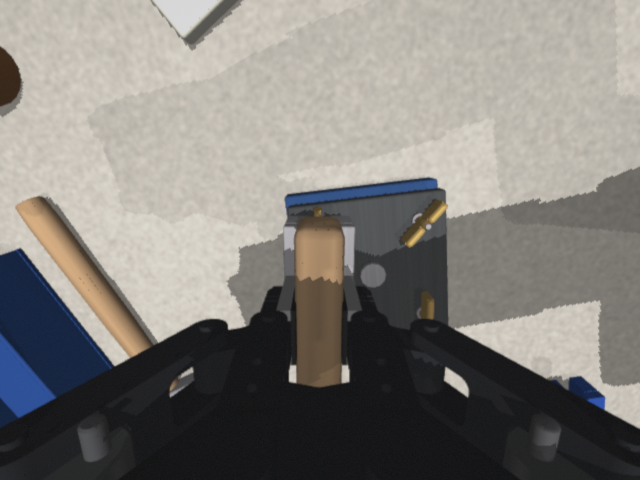

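```bash
sed -i 's#/4+\[265,215\]#/[400/95,4]+[265,215]#' ang.py; python3 ang.py pics/l3.png; python3 - <<'E'
from h import *
s=np.load("l3.npy",allow_pickle=True).item();c=cam("wrist",s)
q=ray([[405,243],[444,203]],c,.077);e=q[1]-q[0];print(q.mean(0),(np.pi/2+th-np.arctan2(e[1],e[0]))%np.pi)
E
```

```text
d [0.4769 0.0592] len 80.10423278808594 phi 0.067
a [0.5554 0.0293] len 78.84138488769531 phi 0.799
[ 0.44967374 -0.01797715  0.077     ] 0.8376531000877856
```

Request:
servo_tool(rows=[[1,0,-0.6,10,0],[1,0,-0.6,20,0],[1,0,-0.6,29,0],[1,0,-0.6,37,0],[1,0,-0.6,44,0],[1,0,-0.6,44,0],[1,0,-0.6,44,0]])

```text
time_s: 13.65
position: [0.5269, -0.0459, 0.1592]
tool_rot: [1.625, -2.689, -0.0]
contact_force: [-0.2, -0.5, -2.6]
opening: 0.0165
```

Request:
servo_tool(rows=[[1,0,0,0,0.12],[1,0,0,0,0.24],[1,0,0,0,0.36],[1,0,0,0,0.48],[1,0,0,0,0.6],[1,0,0,0,0.7],[1,0,0,0,0.78],[1,0,0,0,0.83],[1,0,0,0,0.85],[1,0,0,0,0.85],[1,0,0,0,0.85]])

```text
time_s: 14.75
position: [0.527, -0.0457, 0.1596]
tool_rot: [-0.373, 3.119, 0.0]
contact_force: [0.0, 0.9, -0.9]
opening: 0.0168
```

```bash
python3 look.py l4 d 4.277
```

```text
14.75 [ 0.527  -0.0457  0.1596] 3.38 [ 0.   0.9 -0.9] [0.41 0.25 0.1 ] (array([ 21.5, 116.6,   1.6]), np.float64(-0.897))
```

Request:
servo_tool(rows=[[1,0,0,0,-0.1],[1,0,0,-20,-0.12],[1,0,0,-42,-0.14],[1,5,25,-44,-0.25],[1,12,65,-44,-0.38],[1,18,100,-44,-0.51],[1,21,117,-44,-0.64],[1,21,117,-44,-0.77],[1,21,117,-44,-0.89],[1,21,117,-44,-0.897],[1,21,117,-44,-0.897],[1,21,117,-44,-0.897]])

```text
time_s: 16.05
position: [0.4792, 0.0626, 0.2033]
tool_rot: [1.685, -2.652, 0.001]
contact_force: [-0.2, -0.3, -2.9]
opening: 0.0167
```

```bash
python3 look.py l5 d 4.277 w; python3 ang.py pics/l5.png
```

```text
16.05 [0.4792 0.0626 0.2033] 4.273 [-0.2 -0.3 -2.9] [-0.01 -0.02 -0.04] (array([ 0.4,  0.5, 45.3]), np.float64(-0.004))
c [ 0.4473 -0.0184] len 78.91516876220703 phi 0.798
b [ 0.5256 -0.0486] len 78.71472930908203 phi 0.752
a [0.5552 0.0295] len 79.20220184326172 phi 0.761
```

View pics/l5.png

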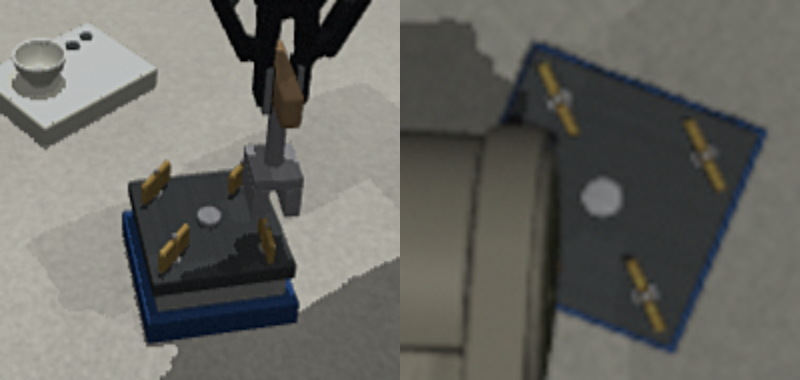

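View pics/l5w.png

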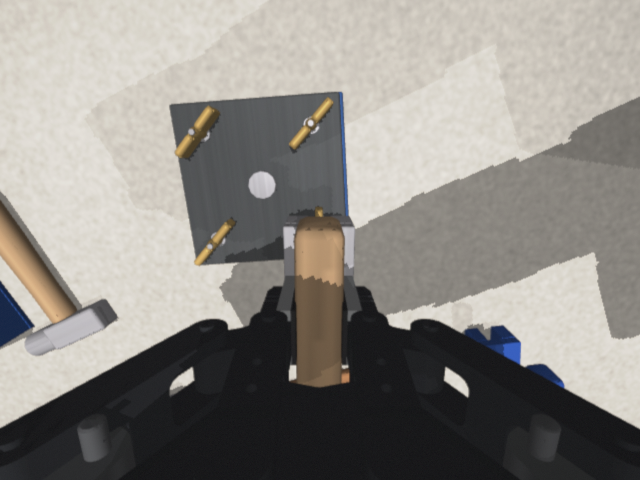

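All three at ~0.75–0.80. Now d.

Request:
servo_tool(rows=[[1,0,0.5,10,0],[1,0,0.5,20,0],[1,0,0.5,29,0],[1,0,0.5,37,0],[1,0,0.5,44,0],[1,0,0.5,44,0],[1,0,0.5,44,0]])

```text
time_s: 16.9
position: [0.4785, 0.0631, 0.1592]
tool_rot: [1.687, -2.65, -0.0]
contact_force: [0.4, 0.1, -1.6]
opening: 0.0163
```

Request:
servo_tool(rows=[[1,0,0,0,0.12],[1,0,0,0,0.24],[1,0,0,0,0.36],[1,0,0,0,0.48],[1,0,0,0,0.6],[1,0,0,0,0.72],[1,0,0,0,0.8],[1,0,0,0,0.86],[1,0,0,0,0.905],[1,0,0,0,0.905],[1,0,0,0,0.905]])

```text
time_s: 18.0
position: [0.479, 0.0631, 0.1597]
tool_rot: [-0.361, 3.12, -0.0]
contact_force: [0.6, -0.1, -1.6]
opening: 0.0168
```

```bash
python3 look.py l6 a 3.57
```

```text
18.0 [0.479  0.0631 0.1597] 3.372 [ 0.6 -0.1 -1.6] [ 0.01 -0.09  0.04] (array([-69. , -47.6,   1.8]), np.float64(-0.198))
```

View pics/l6.png

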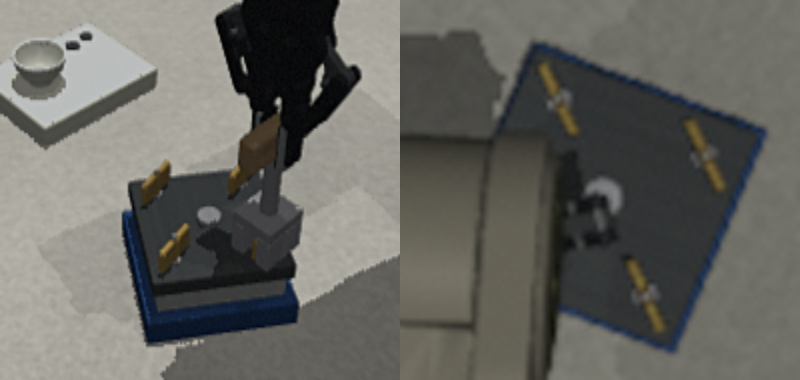

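Request:
servo_tool(rows=[[1,0,0,0,-0.1],[1,0,0,-20,-0.12],[1,0,0,-42,-0.14],[1,-20,-13,-44,-0.18],[1,-50,-34,-44,-0.2],[1,-69,-48,-44,-0.2],[1,-69,-48,-44,-0.2],[1,-69,-48,-44,-0.2],[1,-69,-48,-44,-0.2]])

```text
time_s: 19.0
position: [0.5556, 0.0324, 0.203]
tool_rot: [0.669, -3.068, -0.001]
contact_force: [-1.2, -1.1, -1.5]
opening: 0.0171
```

```bash
python3 look.py l7 a 3.57 w; python3 ang.py pics/l7.png
```

```text
19.0 [0.5556 0.0324 0.203 ] 3.571 [-1.2 -1.1 -1.5] [-0.01  0.05 -0.04] (array([-1.5, -0.5, 45. ]), np.float64(0.001))
c [ 0.4472 -0.0185] len 78.78385925292969 phi 0.789
b [ 0.5254 -0.0486] len 79.13777160644531 phi 0.761
```

View pics/l7.png

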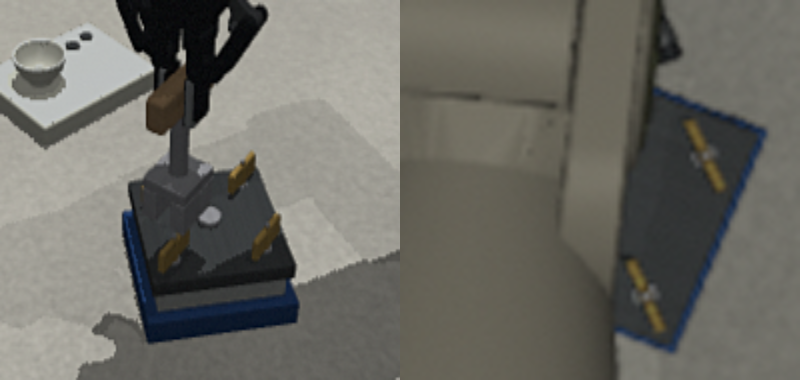

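View pics/l7w.png

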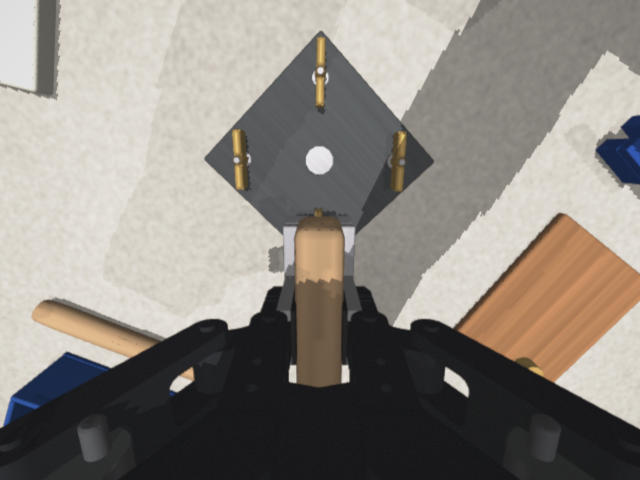

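Request:
servo_tool(rows=[[1,-1,0,10,0],[1,-1,0,20,0],[1,-1,0,29,0],[1,-1,0,37,0],[1,-1,0,44,0],[1,-1,0,44,0],[1,-1,0,44,0]])

```text
time_s: 19.85
position: [0.5575, 0.0324, 0.1591]
tool_rot: [0.669, -3.069, -0.0]
contact_force: [0.3, 0.1, -2.1]
opening: 0.0168
```

Request:
servo_tool(rows=[[1,0,0,0,0.12],[1,0,0,0,0.24],[1,0,0,0,0.36],[1,0,0,0,0.48],[1,0,0,0,0.6],[1,0,0,0,0.72],[1,0,0,0,0.82],[1,0,0,0,0.9],[1,0,0,0,0.94],[1,0,0,0,0.96],[1,0,0,0,0.98]])

```text
time_s: 20.95
position: [0.5578, 0.0327, 0.1597]
tool_rot: [0.855, 3.023, 0.001]
contact_force: [-0.9, 2.1, -1.2]
opening: 0.0165
```

```bash
python3 - <<'E'
from h import *
s=env.get_state();print(s["time_s"],s["position"],yaw(s)%6.283,s["contact_force"],s["ft_torque"],s["effort"][5],s["effort"][0])
E
```

```text
20.95 [0.55777984 0.03272792 0.15972706] 2.5904060944508775 [-0.89558348  2.08611022 -1.18230127] [0.45320644 0.10967794 0.10796745] -0.1011728891171515 -0.957571305334568
```

Torque at friction level (0.11). Push further in small steps.

Request:
servo_tool(rows=[[1,0,0,0,0.03],[1,0,0,0,0.06],[1,0,0,0,0.06]])

```text
time_s: 21.25
position: [0.5578, 0.0327, 0.1597]
tool_rot: [0.943, 2.996, 0.001]
contact_force: [-0.7, 1.9, 0.5]
opening: 0.017
```

```bash
cat > st.py <<'E'
from h import *
s=env.get_state();print(s["time_s"],s["position"].round(4),round(yaw(s)%6.283,4),s["contact_force"].round(1),s["ft_torque"].round(3),s["effort"][5].round(3))
E
python3 st.py
```

```text
21.25 [0.5578 0.0327 0.1597] 2.5317 [-0.7  1.9  0.5] [0.504 0.181 0.788] 0.995
```

```bash
python3 - <<'E'
from h import *
print(go([*nut('c'),.158],3.56))
E
```

```text
(array([  61.7, -102.5,    1.6]), np.float64(-1.028))
```

Request:
servo_tool(rows=[[1,0,0,0,-0.1],[1,0,0,0,-0.16],[1,0,0,-20,-0.18],[1,0,0,-42,-0.22],[1,15,-25,-44,-0.35],[1,35,-60,-44,-0.48],[1,55,-90,-44,-0.61],[1,62,-102,-44,-0.74],[1,62,-102,-44,-0.87],[1,62,-102,-44,-1.0],[1,62,-102,-44,-1.03],[1,62,-102,-44,-1.03]])

```text
time_s: 22.45
position: [0.4483, -0.016, 0.2034]
tool_rot: [-0.652, 3.073, -0.002]
contact_force: [-0.1, -0.4, -2.5]
opening: 0.017
```

Request:
servo_tool(rows=[[1,0,0,0,0],[1,0,0,0,0]])

```text
time_s: 22.65
position: [0.4484, -0.0157, 0.2033]
tool_rot: [0.652, -3.073, 0.001]
contact_force: [-0.8, -0.0, -3.0]
opening: 0.0166
```

```bash
python3 look.py l8 c 3.56 w; python3 ang.py pics/l8.png
```

```text
22.65 [ 0.4484 -0.0157  0.2033] 3.56 [-0.8 -0.  -3. ] [ 0.02 -0.01 -0.01] (array([-0.1, -0.3, 45.3]), np.float64(-0.0))
d [0.4828 0.0619] len 55.66152572631836 phi 0.776
b [ 0.5255 -0.0486] len 78.71105194091797 phi 0.759
a [0.5552 0.0296] len 77.30770111083984 phi 1.57
```

View pics/l8.png

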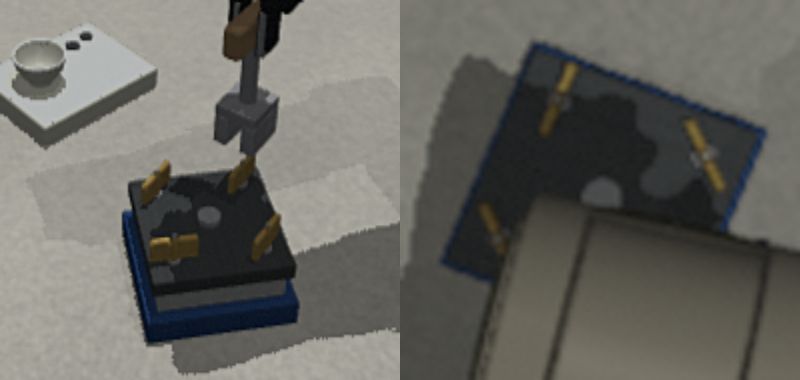

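View pics/l8w.png

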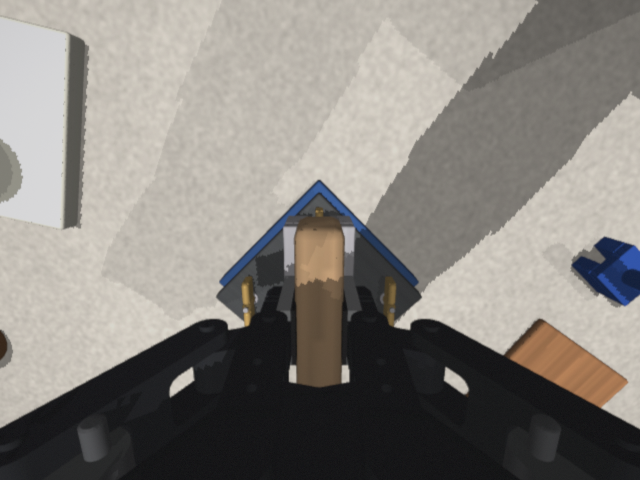

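a is at 1.57. Now c to the stop.

Request:
servo_tool(rows=[[1,0,0,10,0],[1,0,0,20,0],[1,0,0,29,0],[1,0,0,37,0],[1,0,0,44,0],[1,0,0,44,0],[1,0,0,44,0]])

```text
time_s: 23.5
position: [0.4482, -0.0155, 0.1592]
tool_rot: [0.654, -3.073, -0.0]
contact_force: [-0.5, 0.8, -2.0]
opening: 0.0165
```

Request:
servo_tool(rows=[[1,0,0,0,0.12],[1,0,0,0,0.24],[1,0,0,0,0.36],[1,0,0,0,0.48],[1,0,0,0,0.6],[1,0,0,0,0.72],[1,0,0,0,0.82],[1,0,0,0,0.9],[1,0,0,0,0.95],[1,0,0,0,0.99],[1,0,0,0,1.02],[1,0,0,0,1.02]])

```text
time_s: 24.7
position: [0.4487, -0.0152, 0.1597]
tool_rot: [0.928, 3.001, 0.001]
contact_force: [-0.2, 2.2, -0.2]
opening: 0.0167
```

```bash
python3 st.py
```

```text
24.7 [ 0.4487 -0.0152  0.1597] 2.5419 [-0.2  2.2 -0.2] [ 0.551 -0.051  0.57 ] 0.823
```

Torque 0.57: stop felt; add a touch.

Request:
servo_tool(rows=[[1,0,0,0,0.015],[1,0,0,0,0.015]])

```text
time_s: 24.9
position: [0.4487, -0.0153, 0.1597]
tool_rot: [0.95, 2.993, 0.001]
contact_force: [0.2, 1.7, -0.3]
opening: 0.017
```

```bash
python3 st.py; python3 - <<'E'
from h import *
print(go([*nut('b'),.158],3.58))
E
```

```text
24.9 [ 0.4487 -0.0153  0.1597] 2.5267 [ 0.2  1.7 -0.3] [ 0.718 -0.071  1.02 ] 1.032
(array([-81.7,  20.2,   1.8]), np.float64(-1.053))
```

Request:
servo_tool(rows=[[1,0,0,0,-0.1],[1,0,0,0,-0.17],[1,0,0,-20,-0.19],[1,0,0,-42,-0.23],[1,-20,5,-44,-0.36],[1,-50,12,-44,-0.49],[1,-75,18,-44,-0.62],[1,-82,20,-44,-0.75],[1,-82,20,-44,-0.88],[1,-82,20,-44,-1.01],[1,-82,20,-44,-1.055],[1,-82,20,-44,-1.055]])

```text
time_s: 26.1
position: [0.5266, -0.0471, 0.203]
tool_rot: [0.682, -3.066, 0.001]
contact_force: [0.4, 0.4, -1.2]
opening: 0.0168
```

Request:
servo_tool(rows=[[1,0,0,0,0],[1,0,0,0,0]])

```text
time_s: 26.3
position: [0.5267, -0.0468, 0.2032]
tool_rot: [0.682, -3.066, 0.001]
contact_force: [0.2, 0.7, -2.0]
opening: 0.0168
```

```bash
python3 look.py l9 b 3.58 w; python3 ang.py pics/l9.png
```

```text
26.3 [ 0.5267 -0.0468  0.2032] 3.579 [ 0.2  0.7 -2. ] [ 0.01 -0.01 -0.01] (array([-0.7,  0.7, 45.2]), np.float64(-0.001))
d [0.4769 0.0595] len 79.2022705078125 phi 0.782
a [0.5551 0.0296] len 77.07550811767578 phi 1.564
```

View pics/l9.png

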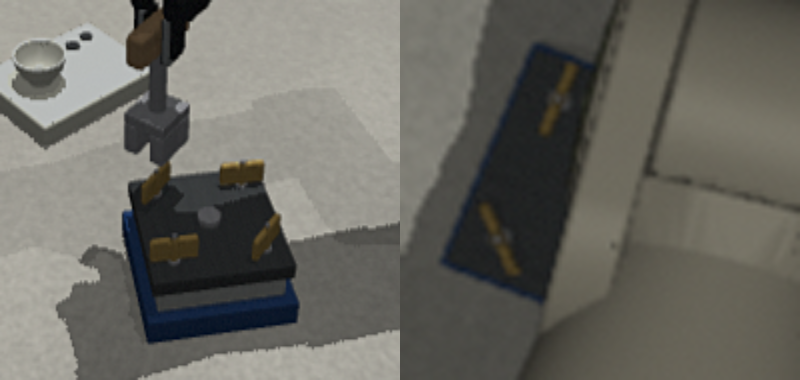

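View pics/l9w.png

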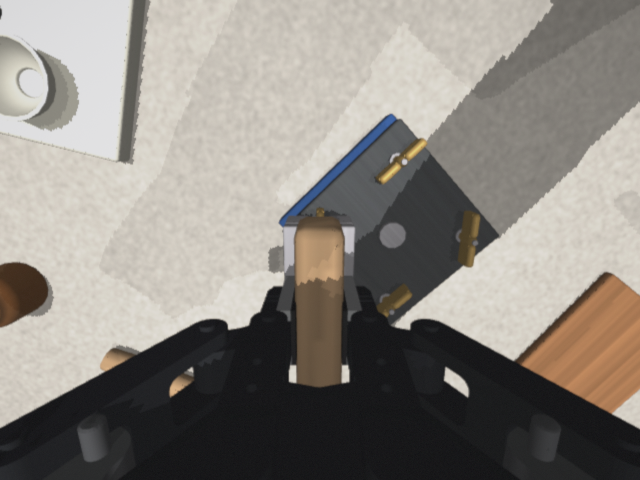

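c looks fully turned (parallel to a). Now b.

Request:
servo_tool(rows=[[1,-0.5,0.7,10,0],[1,-0.5,0.7,20,0],[1,-0.5,0.7,29,0],[1,-0.5,0.7,37,0],[1,-0.5,0.7,44,0],[1,-0.5,0.7,44,0],[1,-0.5,0.7,44,0]])

```text
time_s: 27.15
position: [0.5269, -0.0457, 0.1591]
tool_rot: [0.684, -3.066, -0.0]
contact_force: [-0.3, 0.2, -1.8]
opening: 0.0168
```

Request:
servo_tool(rows=[[1,0,0,0,0.12],[1,0,0,0,0.24],[1,0,0,0,0.36],[1,0,0,0,0.48],[1,0,0,0,0.6],[1,0,0,0,0.72],[1,0,0,0,0.83],[1,0,0,0,0.92],[1,0,0,0,0.98],[1,0,0,0,1.02],[1,0,0,0,1.05],[1,0,0,0,1.05]])

```text
time_s: 28.35
position: [0.5273, -0.0454, 0.1598]
tool_rot: [0.942, 2.996, 0.001]
contact_force: [1.2, 0.8, -0.8]
opening: 0.017
```

```bash
python3 st.py;python3 - <<'E'
from h import *
print(go([*nut('d'),.158],3.56))
E
```

```text
28.35 [ 0.5273 -0.0454  0.1598] 2.5322 [ 1.2  0.8 -0.8] [0.396 0.008 0.782] 1.0
(array([101.8,  60.6,   1.8]), np.float64(-1.028))
```

Request:
servo_tool(rows=[[1,0,0,0,0.01],[1,0,0,0,-0.1],[1,0,0,0,-0.16],[1,0,0,-20,-0.18],[1,0,0,-42,-0.23],[1,25,15,-44,-0.36],[1,60,36,-44,-0.49],[1,92,55,-44,-0.62],[1,102,61,-44,-0.75],[1,102,61,-44,-0.88],[1,102,61,-44,-1.01],[1,102,61,-44,-1.03]])

```text
time_s: 29.55
position: [0.4784, 0.0626, 0.2034]
tool_rot: [-0.654, 3.072, -0.001]
contact_force: [0.4, 0.1, -1.8]
opening: 0.0169
```

Request:
servo_tool(rows=[[1,0,0,0,0],[1,0,0,0,0],[1,0,0,0,0]])

```text
time_s: 29.85
position: [0.4784, 0.0625, 0.2032]
tool_rot: [0.651, -3.073, 0.0]
contact_force: [0.1, -0.2, -2.5]
opening: 0.0169
```

```bash
python3 look.py l10 d 3.56 w; python3 ang.py pics/l10.png
```

```text
29.85 [0.4784 0.0625 0.2032] 3.559 [ 0.1 -0.2 -2.5] [ 0.01 -0.09  0.03] (array([-0.1, -0. , 45.2]), np.float64(-0.001))
c [ 0.4477 -0.0185] len 77.998046875 phi 1.565
b [ 0.5253 -0.0485] len 77.33080291748047 phi 1.603
a [0.5559 0.0295] len 74.84249877929688 phi 1.583
```

View pics/l10.png

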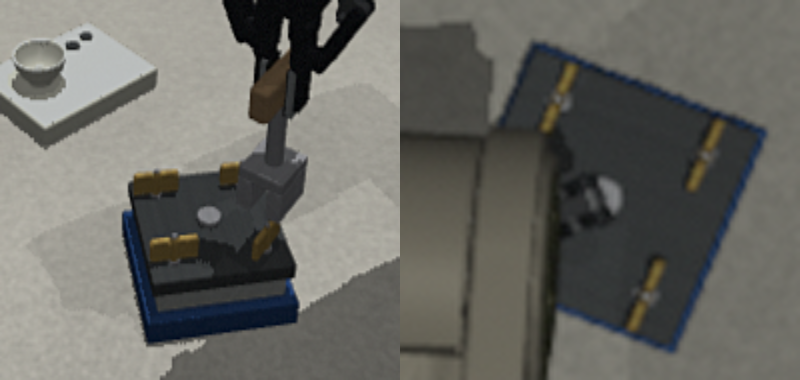

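View pics/l10w.png

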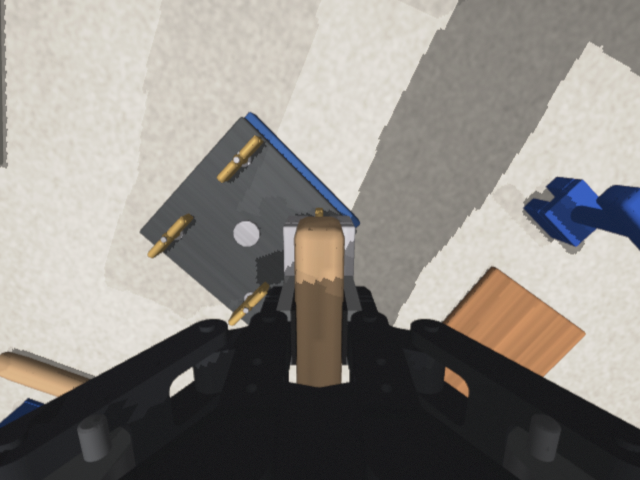

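Last: d.

Request:
servo_tool(rows=[[1,0,0,10,0],[1,0,0,20,0],[1,0,0,29,0],[1,0,0,37,0],[1,0,0,44,0],[1,0,0,44,0],[1,0,0,44,0]])

```text
time_s: 30.7
position: [0.4783, 0.0628, 0.1591]
tool_rot: [0.654, -3.073, -0.0]
contact_force: [0.4, 1.5, -2.3]
opening: 0.0172
```

Request:
servo_tool(rows=[[1,0,0,0,0.12],[1,0,0,0,0.24],[1,0,0,0,0.36],[1,0,0,0,0.48],[1,0,0,0,0.6],[1,0,0,0,0.72],[1,0,0,0,0.83],[1,0,0,0,0.92],[1,0,0,0,0.97],[1,0,0,0,1.01],[1,0,0,0,1.03],[1,0,0,0,1.03]])

```text
time_s: 31.9
position: [0.4788, 0.0632, 0.1598]
tool_rot: [0.942, 2.996, 0.002]
contact_force: [-0.5, 2.0, -1.4]
opening: 0.0169
```

```bash
python3 st.py;python3 - <<'E'
from h import *
print(go([.5086,.2796,.205],3.456))
E
```

```text
31.9 [0.4788 0.0632 0.1598] 2.5324 [-0.5  2.  -1.4] [ 0.604 -0.091  0.834] 0.951
(array([ 99.3, 194.6, -45. ]), np.float64(-0.924))
```

Request:
servo_tool(rows=[[1,0,0,0,0.01],[1,0,0,0,-0.1],[1,0,0,0,-0.16],[1,0,0,-20,-0.18],[1,0,0,-42,-0.23],[1,12,24,-45,-0.36],[1,30,59,-45,-0.49],[1,50,98,-45,-0.62],[1,70,137,-45,-0.75],[1,87,171,-45,-0.87],[1,97,190,-45,-0.924],[1,99,195,-45,-0.924]])

```text
time_s: 33.1
position: [0.5092, 0.2812, 0.2039]
tool_rot: [-0.493, 3.102, -0.001]
contact_force: [0.6, -1.2, -1.1]
opening: 0.017
```

Request:
servo_tool(rows=[[1,0,0,0,0],[1,0,0,0,0],[1,0,0,0,0],[1,0,0,0,0]])

```text
time_s: 33.5
position: [0.5092, 0.2781, 0.2044]
tool_rot: [-0.487, 3.104, -0.001]
contact_force: [1.0, -0.1, -1.0]
opening: 0.0167
```

```bash
python3 look.py l11 d 3.56 w; python3 ang.py pics/l11.png; python3 - <<'E'
from h import *
print(go([.5086,.2796,.1135],3.456))
E
```

```text
33.5 [0.5092 0.2781 0.2044] 3.453 [ 1.  -0.1 -1. ] [-0.    0.02 -0.02] (array([  95.2, -195.8,   46.5]), np.float64(-0.107))
c [ 0.4476 -0.0186] len 77.998046875 phi 1.598
d [0.4777 0.0595] len 77.46995544433594 phi 1.554
b [ 0.5254 -0.0486] len 76.81426239013672 phi 1.582
a [0.5553 0.0297] len 77.31558227539062 phi 1.57
(array([ 0.3,  1.1, 91. ]), np.float64(-0.002))
```

View pics/l11.png

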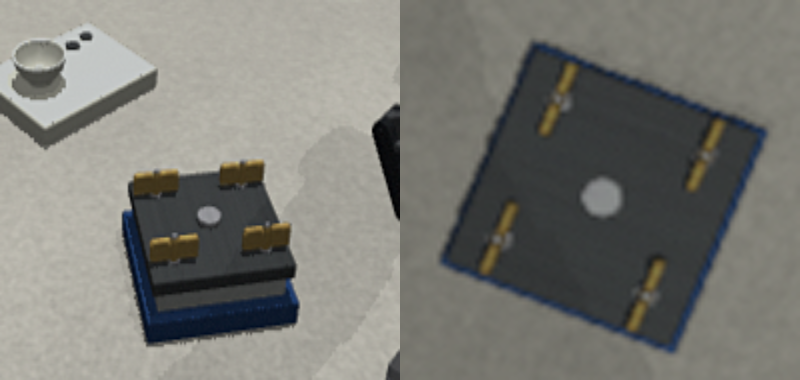

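View pics/l11w.png

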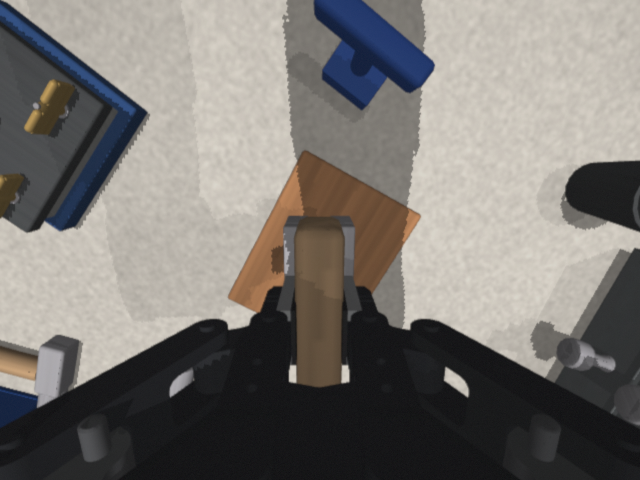

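Request:
servo_tool(rows=[[1,0,1,15,0],[1,0,1,35,0],[1,0,1,55,0],[1,0,1,72,0],[1,0,1,83,0],[1,0,1,88,0],[1,0,1,89,0],[1,0,1,89,0],[1,0,1,89,0]])

```text
time_s: 34.55
position: [0.5094, 0.2804, 0.1162]
tool_rot: [-0.49, 3.102, 0.0]
contact_force: [1.0, -0.1, -2.5]
opening: 0.0169
```

```bash
python3 st.py
```

```text
34.55 [0.5094 0.2804 0.1162] 3.4546 [ 1.  -0.1 -2.5] [-0.017  0.032 -0.022] 0.0
```

Request:
servo_tool(rows=[[1,0,0,1,0],[1,0,0,2,0],[1,0,0,3,0],[1,0,0,3,0]])

```text
time_s: 34.95
position: [0.509, 0.2803, 0.1124]
tool_rot: [-0.49, 3.103, -0.0]
contact_force: [-0.6, 0.5, -1.1]
opening: 0.017
```

```bash
python3 st.py
```

```text
34.95 [0.509  0.2803 0.1124] 3.4546 [-0.6  0.5 -1.1] [ 0.007 -0.102 -0.037] -0.003
```

Request:
servo_tool(rows=[[1,0,0,0.7,0],[1,0,0,0.7,0],[1,0,0,0.7,0]])

```text
time_s: 35.25
position: [0.5091, 0.2803, 0.1124]
tool_rot: [-0.49, 3.102, 0.0]
contact_force: [-0.7, -1.3, 5.4]
opening: 0.0169
```

```bash
python3 st.py
```

```text
35.25 [0.5091 0.2803 0.1124] 3.4546 [-0.7 -1.3  5.4] [-0.183  0.437  0.099] 0.017
```

Seated on the board. Open slowly and retreat upward.

Request:
servo_tool(rows=[[0.7,0,0,0,0],[0.6,0,0,0,0],[0.4,0,0,0,0],[0,0,0,0,0],[0,0,0,0,0],[0,0,0,0,0],[0,0,0,0,0],[0,0,0,0,0]])

```text
time_s: 36.05
position: [0.5088, 0.2802, 0.1115]
tool_rot: [0.49, -3.103, 0.0]
contact_force: [0.8, -0.2, 0.1]
opening: 0.0853
```

```bash
python3 st.py; python3 - <<'E'
from h import *
cv2.imwrite("pics/r1.png",env.snapshot("wrist")[:,:,::-1])
E
```

```text
36.05 [0.5088 0.2802 0.1115] 3.4546 [ 0.8 -0.2  0.1] [ 0.014 -0.007 -0.026] 0.0
```

View pics/r1.png

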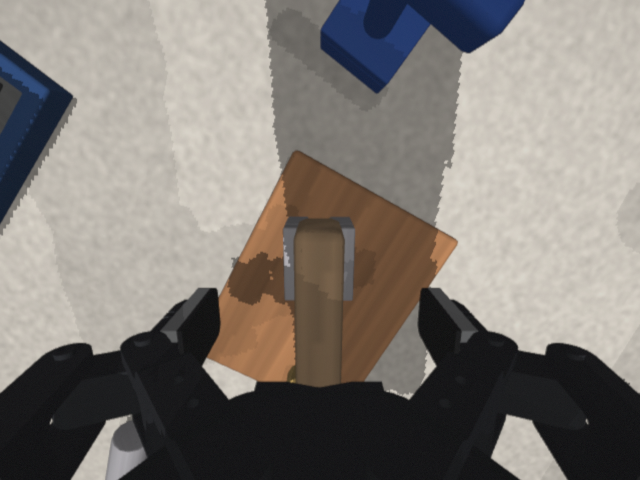

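Request:
servo_tool(rows=[[0,0,0,-20,0],[0,0,0,-50,0],[0,0,0,-90,0],[0,0,0,-140,0],[0,30,-40,-150,0],[0,70,-90,-150,0],[0,90,-130,-150,0],[0,90,-130,-150,0],[0,90,-130,-150,0]])

```text
time_s: 37.0
position: [0.4631, 0.1275, 0.262]
tool_rot: [-0.485, 3.103, 0.0]
contact_force: [-0.4, 0.5, 0.6]
opening: 0.0854
```

```bash
python3 look.py fin a 3.5; python3 ang.py pics/fin.png; python3 - <<'E'
from h import *
cv2.imwrite("pics/fs.png",env.snapshot("scene")[:,:,::-1]);cv2.imwrite("pics/ft.png",env.snapshot("top")[:,:,::-1])
E
```

```text
37.0 [0.4631 0.1275 0.262 ] 3.451 [-0.4  0.5  0.6] [ 0.01 -0.03  0.04] (array([ -60.4, -119.1,  104.1]), np.float64(-0.048))
c [ 0.4476 -0.0186] len 77.99604034423828 phi 1.582
d [0.4777 0.0598] len 77.07688903808594 phi 1.571
b [ 0.5254 -0.0485] len 76.84148406982422 phi 1.574
a [0.5553 0.0297] len 77.31741333007812 phi 1.583
```

View pics/fs.png

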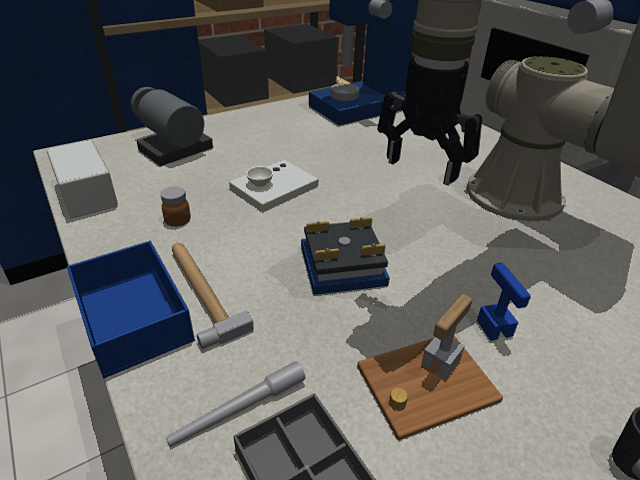

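View pics/ft.png

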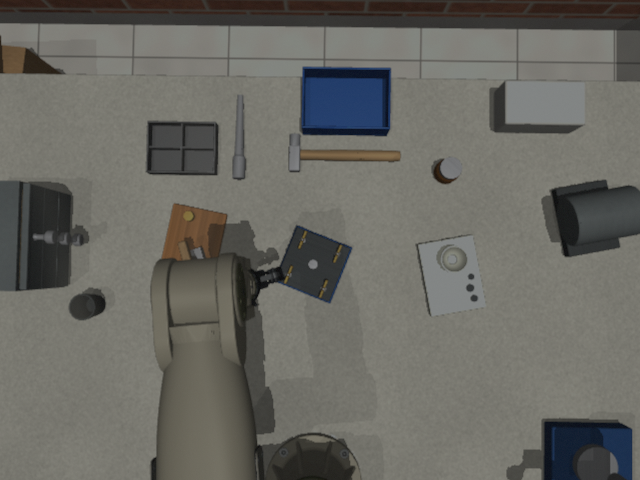

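The wrench stands on the board, all four wings lie along the press's x axis, and the bystanders are where they were.

```bash
python3 -c "
from station import env
print(env.get_state()['time_s']);print(env.hand_in())"
```

```text
37.2
the job is handed in; nothing more can be done
None
```

I tightened all four wing nuts with the wrench only, in the cross order a, c, b, d. I then stood the wrench upright on its board, let go, and handed the job in at 37.2 s.

- **First round:** the pictures show nuts a, b, c and d at about 0.75 to 0.80 rad, so their wings stood on the diagonal before the second round.
- **Second round:** each nut was turned until the wrist torque rose to 0.8–1.0 N m, well above the 0.1 N m of friction. The last top picture reads 1.57–1.58 rad for all four, against the 1.571 rad stop.
- **Wrench:** it stands upright within about 1 mm of where it was, clear of the open gripper.
- **Bystanders:** the weight, bowl, mandrel, hammer, jar and blue look-alike show no movement in the last pictures.

One thing disagreed. The overhead camera puts points about 3 mm lower in y than the wrist camera, so I used the wrist camera for positions. No check failed. The largest force in the readings I took was about 5 N, when the wrench was set down.

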